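# Lock the camera arm's pivot screw and press its cover cap home

## Task

Take the yellow driver from its blue stand, use it to turn the slotted brass screw on the camera arm's boss clockwise until it stops, and stand the driver back in its stand. Then press the orange snap cap over the boss until it clicks and sits fully home, and keep pressing down firmly (about 10 N): the program finishes while the arm is still holding the cap pressed down. Leave the other things on the bench where they are.

Things in the scene. Friction and masses are not known exactly. Their poses are not given: they have to be found in the camera images.
- driver: Loose hand driver, upright in the stand, 60 g. Origin at the centre of the blade's lower edge, z up along the tool. Steel blade 14 mm wide (its x) and 3 mm thick (its y), from 0 to 27 mm up; above it a yellow block handle 32 mm (x) by 18 mm (y), from z = 26 to 81 mm, black-banded. Grip it across the 18 mm (along its y).
- driver_tip (a point): Centre of the lower edge of the driver's blade (the driver's origin, same axes).
- stand: Fixed blue block 70 x 60 mm, 40 mm high, origin at the centre of its underside, z up. In the middle of its top a slot 21 mm (its x) by 10 mm (its y), 34 mm deep: the driver's blade hangs in it (blade along the stand's x) and the handle's shoulders rest on the block's top, so that the blade's tip is then 14 mm above the stand's origin.
- screw_slot (a point): Centre of the floor of the straight slot in the brass screw head, on top of the boss, 20 mm above boss_foot; x runs along the slot, z up; it turns with the screw. The slot is 5 mm wide, 5 mm deep, 19 mm long and open at both ends; the head is 19 mm across and turns in place without rising or sinking.
- screw (a joint): Turn of the captive screw, rad: grows clockwise seen from above, 0 to 1.3 where it meets its stop (locked). Starts between 0 and 0.3. Turns with about 0.04 N m of friction and stays where it is left. With the blade's play in the slot (about 0.15 rad) the driver must turn that much further than the screw.
- boss_foot (a point): Centre of the foot of the round boss, on the upper face of the camera arm's plate, 15 mm above the bench; z up, x along the arm. The fixed aluminium boss rises 20 mm from here, 30 mm in diameter with a chamfered top; the brass screw head on it (19 mm across) adds 5 mm. Four spring balls stick out 4.5 mm from its side, centred 10 mm above this point.
- bracket: The fixed dark camera arm; origin under the boss, at bench level. Its plate, 15 mm thick, is 90 mm (x) by 80 mm (y) about the boss; a finned heat sink (20 mm high, from x = 45 to 97 mm) and a flat honeycomb neck continue to x = 150 mm.
- cap: Loose round orange cap, 46 mm in diameter, 32 mm high, 25 g, open below, origin at the centre of its lower rim, z up. It lies rim down, the right way up, on the bronze print sheet (3 mm thick). Inside: a lip at the rim, 34 mm inner diameter and 4 mm high; above it 41 mm, up to the inside of the top at 28 mm. Its yaw does not matter.
- cap_top (a point): Centre of the cap's flat upper face, 32 mm above its rim. Pushed straight down over the boss, the lip meets the spring balls at 15 mm (rim above boss_foot); the push rises to 7 to 10 N at about 12 mm, drops away at 9 mm (the click; the balls then draw the cap down), and rises again only when the rim sits on the plate: the cap origin is at boss_foot when home.
- sheet: Fixed bronze print sheet 150 x 150 mm, 3 mm thick, with a tab towards -x; origin at the centre of its underside.
- green_ring: Bystander: loose green printed ring, 32 mm across, 12 mm high, on the print sheet.
- heatsink: Bystander: loose black finned heat sink 40 x 40 x 24 mm.
- ball_stub: Bystander: loose dark printed ball stub, 26 mm across, 36 mm high, on the robot's side of the camera arm.
- red_clip: Bystander: loose red block clip 30 x 18 x 12 mm, beside the stand.
- glue_jar: Bystander: loose closed jar, 52 mm across, 60 mm high, on the robot's side of the bench.
- nut_dish: Bystander: small white dish, 60 mm across, 22 mm high.
Not all that is in view belongs to the job. Of the things that look like the driver, the middle-sized one is meant.

How it is judged:
By the outcome, as a careful person would: the job done as asked, in the order asked, and still so for the second after the job is handed in, while the arm keeps its last pose, push and grip.
It also fails if it takes over 69 s, if anything falls off the work surface, if the arm or the gripper's body presses on something with over 40 N, if the wrist force passes 120 N, or if a joint passes its speed limit or range.

## Robot

A 6-joint arm with a two-finger parallel gripper is mounted at the origin on the work surface. World frame = base frame: x ahead of the robot, y to its left, z up, the work surface at z = 0. Lengths are in mm, angles in rad, forces in N, time in s.
With the tool pointing down it reaches from about 350 to 875 mm from the base axis. Payload 4.2 kg.
Tool frame: the origin (TCP) lies on the mounting face of the last link; the fingertips stand 173 mm ahead of it and the grasp point (between the pads) lies 155 mm ahead of it; z points along the fingers, y is the direction in which the jaws open and shut (so a half turn about z gives the same grasp; the last joint's range is limited). The gripper opens to 85 mm and grips with 20 to 120 N. Pads are 22 mm wide; open, the fingers measure 114 mm over their backs; the gripper's body (76 mm by 85 mm) begins 54 mm behind the grasp point. The pads swing forward as they close: fully open they stand 13 mm farther back than shut.
Start: joints at [1.361, 0.385, 0.008, 0, -1.194, -0.259], TCP at [282.351, 557.564, 404.712] pointing down, gripper open.
Joint ranges: [-3.14, 3.14], [-1.21, 2.06], [-1.07, 1.41], [-3.16, 2.05], [-2.99, -0.16], [-3.1, 3.1]. Speed limits (rad/s): [2.79, 2.79, 3.14, 3.14, 3.14, 3.14].

## Interface

Orientations are given as a unit quaternion [x, y, z, w].
In Python, from bench import arm gives the robot as it stands.
- The arm moves only by the shell command python3 -m jog 'ROWS' [OPENING]. ROWS is JSON, a list that holds one entry, the list of rows, each a list of 4 numbers: the shift along the tool's x, y, z in mm, then the turn about the tool's z in degrees. In form: [[[x, y, z, spin], ...]]. A call has exactly 5 rows; each row is the pose to reach, as a shift and turn from the pose measured when the call began, along the tool's axes at that moment; what a row does not reach only later rows make up. A row lasts 1/8 s, in which the tool goes at most 62.5 mm and 10.7 degrees, less where a joint would pass 70% of its speed; a pose out of reach is approached as far as the arm can. A call with a gripper value outside its range is refused whole. OPENING is the finger opening in mm, from 0 to 85.4, set as the call begins (- or left out, the last holds). The fingers move at their own pace and stop on an object; the grip force is fixed at half the most. Time passes only in rows, so rows that repeat a pose let the fingers close, or fill a call up. It gives the time, the measured TCP pose, the force and the opening at its end, in the units of the state.
- arm.read_state(): the state, without advancing time (a new reading comes with each control period).
- arm.get_image(name): name is "side" or "top"; returns (picture, depth): 480x640x3 uint8, blue, green, red; 480x640 float32, mm along the optical axis (not along the pixel's ray), 0 where there is no reading.
- arm.camera_params(name): a dict with "mtx" (3x3 intrinsics, pixels), "R" (3x3) and "t" (3): a world point X has camera coordinates R X + t. Camera axes: x right, y down, z forward; pixel columns grow to the right and rows downward; lengths in mm; the calibration is good to about 2 mm. A picture is of the moment at which its call begins. camera_params takes no time and is no camera call.
- arm.job_done(): hands the job in, once; it reports no verdict.
The state is a dict: "clock": time; "joints": joint angles; "joint_vel": joint speeds; "joint_efforts": joint torques, N m; "position": TCP position; "ee_rot": TCP orientation; "contact_force": force on the tool from outside, world axes, zero at the start; "wrist_torque": the same for the moment, N m; "gripper_width": finger opening in mm.
Only numpy, scipy, OpenCV 4.12 (cv2) and the standard library are available. Lean on these libraries where they do the work, as an engineer would, in place of code of your own. Each camera call takes 0.05 s, during which the arm holds its last target.

## Working session

There is one attempt and no reset: what is moved stays moved. The work goes in short steps, Python scripts to look and compute and a shell command to move; the robot and the scene stay as the last step left them, time stands still between calls to the robot, and variables do not carry over. Pictures are saved under pics/ and viewed, and the job is handed in when it is done.

```bash
ls; mkdir -p pics
python3 - <<'E'
from bench import arm
import cv2
s=arm.read_state()
for k,v in s.items(): print(k,v)
for n in ("side","top"):
    p,d=arm.get_image(n); cv2.imwrite(f"pics/{n}0.png",p)
    import numpy as np; np.save(f"pics/{n}0.npy",d)
    print(n,arm.camera_params(n))
E
```

```text
pics
clock 0.0
joints [ 1.36060655e+00  3.85584869e-01  6.64977615e-03 -5.01857132e-04
 -1.19399052e+00 -2.58574596e-01]
joint_vel [ 9.39418546e-06  4.94941268e-04 -3.51032740e-04  2.15245776e-04
 -8.98637000e-04 -4.65302173e-04]
joint_efforts [-2.30568830e-04 -3.92299283e+01  1.88397145e+01  4.18612272e+00
 -4.67037375e-03  3.11870876e-07]
position [282.25698405 557.41871643 403.6130212 ]
ee_rot [ 9.72635927e-01 -2.32332017e-01 -2.07404197e-04  1.06997118e-03]
contact_force [-0.66420913  0.69093312 -0.22241522]
wrist_torque [0.00190864 0.01834129 0.00284603]
gripper_width 85.26439001243526
side {'mtx': array([[502.99446887,   0.        , 324.48718116],
       [  0.        , 502.99446887, 237.92503757],
       [  0.        ,   0.        ,   1.        ]]), 'R': array([[ 0.84902138, -0.52835707,  0.0012271 ],
       [-0.35609839, -0.57393014, -0.73742669],
       [ 0.39032888,  0.62565406, -0.67542606]]), 't': array([-427.08168519,  203.03941785,  730.31591856])}
top {'mtx': array([[478.93215133,   0.        , 318.35780527],
       [  0.        , 478.93215133, 243.40957817],
       [  0.        ,   0.        ,   1.        ]]), 'R': array([[-2.54543692e-02, -9.99675573e-01,  9.07842705e-04],
       [-9.96510379e-01,  2.53015402e-02, -7.95417966e-02],
       [ 7.94930213e-02, -2.92936094e-03, -9.96831118e-01]]), 't': array([   3.26713454,  465.33413162, 1053.09479525])}
```

View pics/side0.png

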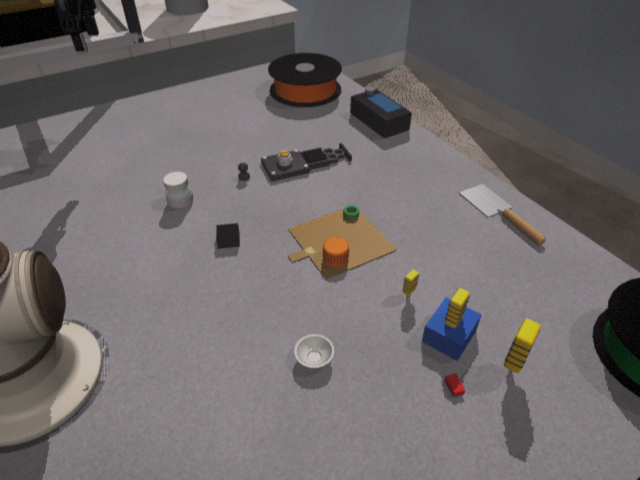

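View pics/top0.png

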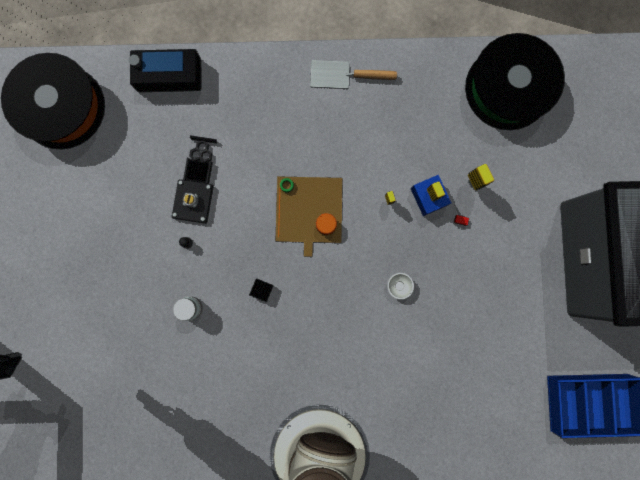

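Run:
```python
import cv2,numpy as np
t=cv2.imread("pics/top0.png"); s=cv2.imread("pics/side0.png")
a=cv2.resize(t[150:240,370:510],None,fx=5,fy=5,interpolation=cv2.INTER_CUBIC); cv2.imwrite("pics/c1.png",a)
a=cv2.resize(s[255:405,395:555],None,fx=4,fy=4,interpolation=cv2.INTER_CUBIC); cv2.imwrite("pics/c2.png",a)
b=cv2.resize(t[125:235,160:225],None,fx=5,fy=5,interpolation=cv2.INTER_CUBIC)
c=cv2.resize(s[130:190,230:360],None,fx=5,fy=5,interpolation=cv2.INTER_CUBIC)
cv2.imwrite("pics/c3.png",b);cv2.imwrite("pics/c4.png",c)
```

```text
(no output)
```

View pics/c1.png

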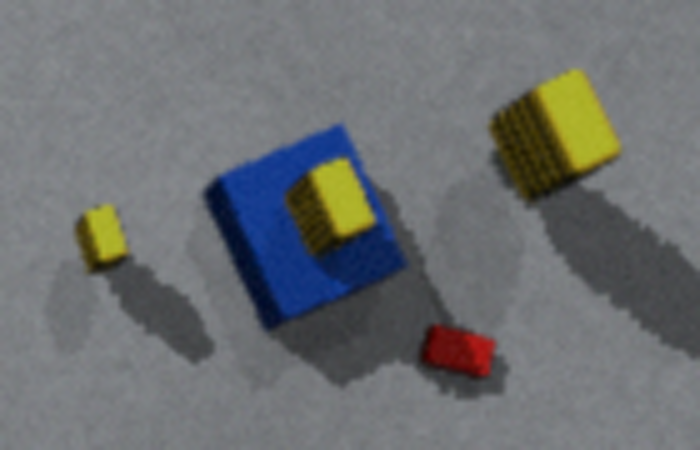

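View pics/c2.png

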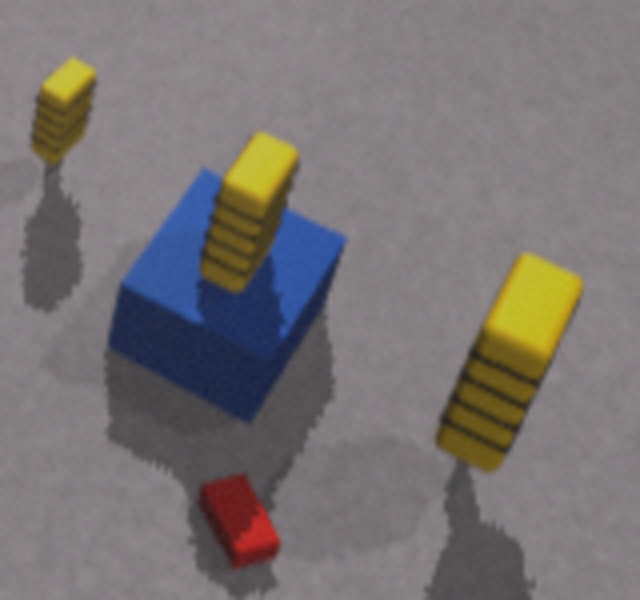

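View pics/c3.png

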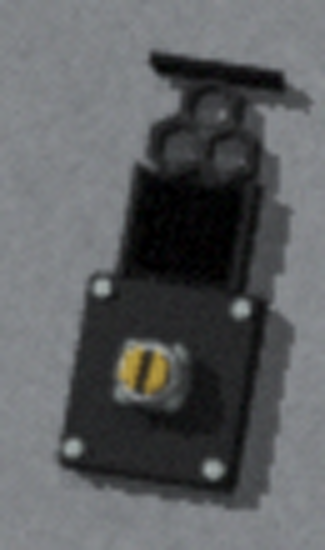

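View pics/c4.png

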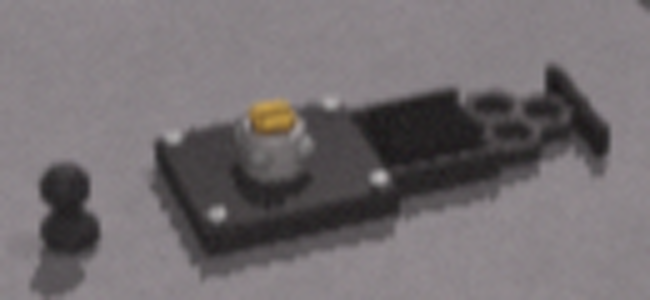

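```bash
cat > h.py <<'E'
import cv2,numpy as np
from bench import arm
P={n:arm.camera_params(n) for n in("top","side")}
def ray(n,uv,z):
    p=P[n];R=p["R"];t=p["t"];c=-R.T@t
    d=R.T@np.linalg.solve(p["mtx"],np.array([uv[0],uv[1],1.]))
    return c+d*(z-c[2])/d[2]
def proj(n,X):
    p=P[n];x=p["mtx"]@(p["R"]@np.array(X,float)+p["t"]);return x[:2]/x[2]
def tri(uvt,uvs):
    A=[];b=[]
    for n,uv in(("top",uvt),("side",uvs)):
        p=P[n];R=p["R"];c=-R.T@p["t"];d=R.T@np.linalg.solve(p["mtx"],np.array([uv[0],uv[1],1.]));d/=np.linalg.norm(d)
        M=np.eye(3)-np.outer(d,d);A.append(M);b.append(M@c)
    return np.linalg.lstsq(np.vstack(A),np.hstack(b),rcond=None)[0]
def dep(n,d,uv):
    p=P[n];u,v=int(round(uv[0])),int(round(uv[1]));z=d[v,u]
    return p["R"].T@(z*np.linalg.solve(p["mtx"],np.array([uv[0],uv[1],1.]))-p["t"])
def rotz(): 
    from scipy.spatial.transform import Rotation as Ro
    return Ro.from_quat(arm.read_state()["ee_rot"]).as_matrix()
E
python3 - <<'E'
from h import *
for n in("top","side"):
    im=cv2.imread(f"pics/{n}0.png");d=np.load(f"pics/{n}0.npy")
    hsv=cv2.cvtColor(im,cv2.COLOR_BGR2HSV)
    H,S,V=cv2.split(hsv)
    for name,m,z in (("yellow",(H>22)&(H<35)&(S>120)&(V>150),95),("orange",(H>5)&(H<18)&(S>180)&(V>150),35),("brass",(H>18)&(H<30)&(S>100)&(V>110),40),("blue",(H>105)&(H<125)&(S>150)&(V>90),40)):
        m=m.astype(np.uint8)
        nn,lab,st,ce=cv2.connectedComponentsWithStats(m)
        for i in range(1,nn):
            if st[i,4]>18:
                c=ce[i]
                r=cv2.minAreaRect(np.argwhere(lab==i)[:,::-1].astype(np.float32))
                print(n,name,st[i,4],c.round(1),"ray",ray(n,c,z).round(1),"dep",dep(n,d,c).round(1),np.round(r[1],1),round(r[2]))
E
```

```text
top yellow 179 [485.4 173.3] ray [ 598.2 -363.2   95. ] dep [ 596.1 -359.8  104.5] [17.9  9.4] 63
top yellow 100 [438.  188.9] ray [ 567.5 -262.    95. ] dep [ 567.1 -261.5   97. ] [13.9  7.2] 63
top yellow 52 [391.  195.7] ray [ 555.5 -163.    95. ] dep [ 561.4 -168.3   61.3] [9.8 5.1] 72
top orange 281 [325.7 222.7] ray [509.5 -26.   35. ] dep [509.4 -26.   35.3] [18.4 18.4] 45
top brass 63 [485.3 175.2] ray [ 605.9 -382.5   40. ] dep [ 591.8 -359.1  105. ] [18.8 10.7] 63
top brass 24 [437.2 192.3] ray [ 570.2 -274.2   40. ] dep [ 560.5 -260.6   93. ] [15.   6.4] 34
top brass 21 [185.9 198.2] ray [571.  281.5  40. ] dep [571.5 282.2  37.5] [2.8 7.3] 18
top brass 22 [190.7 199.4] ray [568.1 270.8  40. ] dep [568.  270.6  40.8] [7. 3.] 90
top blue 41 [175.4  58.7] ray [890.6 304.   40. ] dep [884.7 300.4  52.2] [11.1  9.3] 16
top blue 437 [426.6 193.7] ray [ 567.8 -250.5   40. ] dep [ 568.6 -251.5   35.6] [31.  26.8] 67
top blue 22 [445.2 192.2] ray [ 570.  -291.9   40. ] dep [ 570.  -292.    39.8] [13.9  1.9] 68
top blue 2194 [596.3 408.3] ray [  95.5 -592.7   40. ] dep [  86.7 -610
[... 191 characters left out ...]
8 -265.    94.2] [11.9 16.6] 34
side yellow 381 [528.3 330.8] ray [ 602.  -359.4   95. ] dep [ 592.2 -363.8  106.9] [17.4 21.5] 27
side orange 317 [335.6 245.8] ray [507.4 -30.2  35. ] dep [506.9 -30.8  35.8] [16. 24.] 90
side brass 32 [284.1 152.6] ray [569.3 273.3  40. ] dep [568.1 270.8  41.7] [4.7 7.3] 72
side brass 98 [411.6 275.2] ray [ 572.5 -159.5   40. ] dep [ 556.9 -174.5   62.2] [ 7.8 12.7] 45
side brass 233 [459.7 297.3] ray [ 606.3 -236.7   40. ] dep [ 564.8 -266.7   94.9] [13.  18.6] 34
side brass 454 [528.  331.9] ray [ 645.4 -339.8   40. ] dep [ 591.1 -364.6  106.2] [18.3 26.8] 27
side blue 950 [453.3 322.9] ray [ 563.1 -269.3   40. ] dep [ 556.8 -273.8   49.3] [43.8 35.3] 27
```

```bash
cat >> h.py <<'E'
def go(x,y,z,yaw):
    """print tool-frame shift for grasp point -> x,y,z, tool x axis at yaw"""
    s=arm.read_state();R=rotz();g=s["position"]+155*R[:,2]
    psi=np.arctan2(R[1,0],R[0,0]);sp=-(yaw-psi);sp=(sp+np.pi)%(2*np.pi)-np.pi
    gp=np.array([x,y,z])
    # keep tool straight down as it is; shift of TCP
    print("clock",round(s["clock"],2),"grasp",g.round(1),"psi",round(psi,4),"axisz",R[:,2].round(4),"J",s["joints"].round(2),"F",s["contact_force"].round(1),"w",round(s["gripper_width"],1))
    print("shift",(R.T@(gp-g)).round(1),"spin deg",round(np.degrees(sp),2))
E
python3 - <<'E'
from h import *
for n in("top","side"): print(n,"cam centre",(-P[n]["R"].T@P[n]["t"]).round())
im=cv2.imread("pics/top0.png")
K=8
def up(im,x0,y0,x1,y1): return cv2.resize(im[y0:y1,x0:x1],None,fx=K,fy=K,interpolation=cv2.INTER_CUBIC)
def topix(c,x0,y0): return (c+0.5)/K-0.5+np.array([x0,y0])
x0,y0=400,165
u=up(im,x0,y0,460,225);H,S,V=cv2.split(cv2.cvtColor(u,cv2.COLOR_BGR2HSV))
B,G,R_=[u[...,i].astype(int) for i in range(3)]
m=((R_>150)&(G>140)&(B<120)).astype(np.uint8)
n,l,st,ce=cv2.connectedComponentsWithStats(m);i=1+np.argmax(st[1:,4])
pts=np.argwhere(l==i)[:,::-1].astype(float)
W=np.array([ray("top",topix(p,x0,y0),95)[:2] for p in pts[::3]],np.float32)
r=cv2.minAreaRect(W);print("driver top",r)
bx=cv2.boxPoints(r);print(bx.round(1).tolist())
m2=((B>90)&(R_<70)&(B>2*R_)).astype(np.uint8)|m
pts=np.argwhere(m2>0)[:,::-1].astype(float)
W=np.array([ray("top",topix(p,x0,y0),40)[:2] for p in pts[::5]],np.float32)
r=cv2.minAreaRect(W);print("stand",r)
# boss
x0,y0=170,180
u=up(im,x0,y0,215,225);B,G,R_=[u[...,i].astype(int) for i in range(3)]
m=((R_>110)&(R_-B>60)).astype(np.uint8)
cv2.imwrite("pics/br.png",np.hstack([u,cv2.cvtColor(m*255,cv2.COLOR_GRAY2BGR)]))
n,l,st,ce=cv2.connectedComponentsWithStats(m)
for j in range(1,n):
    if st[j,4]>100:
        c=topix(ce[j],x0,y0);pts=np.argwhere(l==j)[:,::-1]
        W=np.array([ray("top",topix(p,x0,y0),40)[:2] for p in pts],np.float32)
        print("brass",st[j,4],c,ray("top",c,40).round(1),cv2.minAreaRect(W))
allp=np.argwhere(m>0)[:,::-1]
W=np.array([ray("top",topix(p,x0,y0),40)[:2] for p in allp],np.float32);print("screw circ",cv2.minEnclosingCircle(W),cv2.minAreaRect(W)[:2])
E
```

```text
top cam centre [ 380.   -5. 1087.]
side cam centre [ 150. -566.  644.]
driver top ((567.7860107421875, -262.29779052734375), (29.141889572143555, 15.685623168945312), 22.566303253173828)
[[551.2999877929688, -260.6000061035156], [557.2999877929688, -275.1000061035156], [584.2999877929688, -263.8999938964844], [578.2000122070312, -249.5]]
stand ((567.5369873046875, -263.116455078125), (70.57942962646484, 61.105445861816406), 22.149425506591797)
brass 1287 [185.84756216 197.95575952] [571.7 281.5  40. ] ((571.7046508789062, 281.871337890625), (7.170252323150635, 17.367372512817383), 74.9384536743164)
brass 1370 [190.80437956 199.21669708] [568.6 270.6  40. ] ((568.4859619140625, 270.2232360839844), (7.496673107147217, 17.827560424804688), 73.587890625)
screw circ ((570.2545776367188, 276.14483642578125), 10.425127983093262) ((570.1860961914062, 275.858642578125), (19.311155319213867, 17.824207305908203))
```

View pics/br.png

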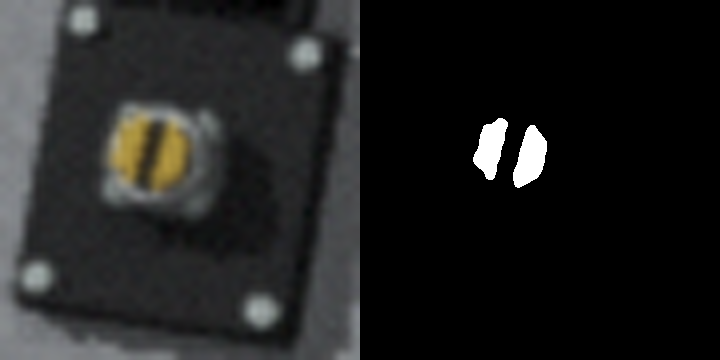

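Run:
```python
from h import *
K=8
for n,x0,y0,x1,y1 in (("top",178,188,200,210),("side",270,140,300,170)):
    im=cv2.imread(f"pics/{n}0.png")
    u=cv2.resize(im[y0:y1,x0:x1],None,fx=K,fy=K,interpolation=cv2.INTER_CUBIC).astype(float)
    sat=u[...,2]-u[...,0]
    cv2.imwrite(f"pics/z_{n}.png",cv2.resize(u,None,fx=2.5,fy=2.5))
    if n=="top":
        ps=[]
        for r in range(0,u.shape[0]):
            row=sat[r]; # find two peaks
            L=row.copy()
            c=int(round((188.4-x0)*K))
            a=row[c-45:c+1];b=row[c:c+45]
            if a.max()>70 and b.max()>70:
                i=c-45+a.argmax();j=c+b.argmax()
                seg=row[i:j+1];h=(min(row[i],row[j])+seg.min())/2
                idx=np.where(seg<h)[0]
                if len(idx):ps.append((i+idx.mean(),r,len(idx)))
        ps=np.array(ps);W=np.array([ray(n,((p[0]+.5)/K-.5+x0,(p[1]+.5)/K-.5+y0),40) for p in ps])
        print(np.c_[W[:,:2],ps[:,2]][::4].round(1));k=slice(8,-8)
        v=cv2.fitLine(W[k,:2].astype(np.float32),cv2.DIST_HUBER,0,.01,.01).ravel();print(v,np.degrees(np.arctan2(v[1],v[0])))
```

```text
[[577.4 273.9  15. ]
 [576.3 274.3  16. ]
 [575.2 274.7  17. ]
 [574.1 275.   19. ]
 [572.9 275.3  19. ]
 [571.8 275.7  18. ]
 [570.7 275.9  18. ]
 [569.6 276.1  17. ]
 [568.5 276.4  17. ]
 [567.4 276.7  17. ]
 [566.3 277.2  17. ]
 [565.2 277.3  16. ]
 [564.1 277.8  15. ]]
[ 9.6663743e-01 -2.5614852e-01  5.7064349e+02  2.7586624e+02] -14.84165[ WARN:0@0.604] global loadsave.cpp:1063 imwrite_ Unsupported depth image for selected encoder is fallbacked to CV_8U.
```

View pics/z_side.png

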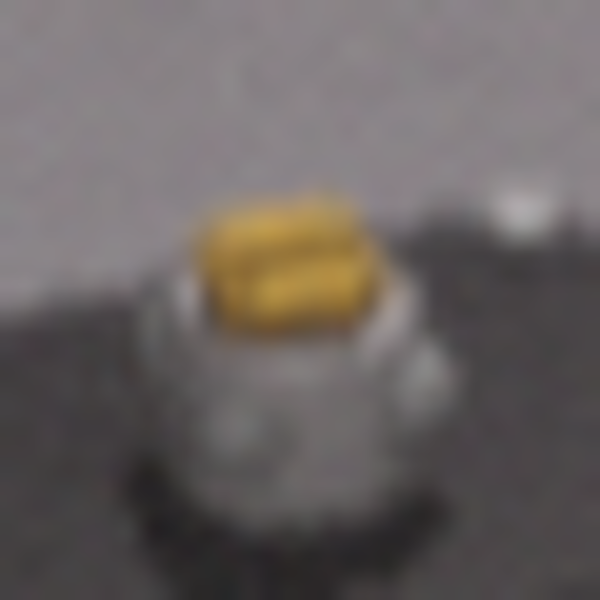

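View pics/z_top.png

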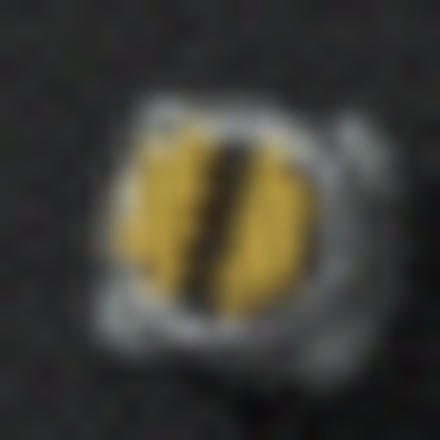

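Candidates for the driver, in top/side pixels:
- Small block: (391,198) / (411,283)
- Block in the blue stand: (437,190) / (458,308)
- Large block: (482,177) / (522,345)

The one in the stand is the middle-sized one. Its top face measures about 29x16 mm at z of about 95, against the expected 32x18 at 95, and crops c1/c2 confirm it.

Run:
```python
from h import *
go(567,-263.7,200,np.radians(22.3))
```

```text
clock 0.1 grasp [282.2 557.1 248.7] psi -0.469 axisz [-8.0e-04 -1.8e-03 -1.0e+00] J [ 1.36  0.39  0.01 -0.   -1.19 -0.26] F [-0.  -0.5 -0.1] w 85.5
shift [625.1 603.4  50. ] spin deg -49.17
```

```bash
python3 -m jog '[[[44,42,0,-9],[88,84,0,-19],[132,127,0,-29],[176,170,0,-39],[220,212,0,-49]]]' 45
python3 - <<'E'
from h import *
go(567,-263.7,200,np.radians(22.3))
E
```

```text
clock: 0.72
position: [382.5, 267.8, 404.0]
ee_rot: [0.981, 0.193, -0.001, 0.001]
contact_force: [1.3, 0.2, 0.1]
gripper_width: 44.5
clock 0.72 grasp [382.3 267.5 249. ] psi 0.3892 axisz [-0.001  -0.0021 -1.    ] J [ 0.96  0.11 -0.36  0.   -1.1   1.  ] F [1.3 0.2 0.1] w 44.5
shift [-30.6 561.5  49.9] spin deg -0.0
```

```bash
python3 -m jog '[[[-3,60,0,0],[-6,120,5,0],[-10,180,10,0],[-13,240,15,0],[-16,300,20,0]]]'; python3 -m jog '[[[-3,60,10,0],[-6,120,20,0],[-10,180,25,0],[-13,240,29,0],[-15,261,30,0]]]'
python3 - <<'E'
from h import *
go(567,-263.7,200,np.radians(22.3))
E
```

```text
clock: 1.35
position: [481.7, -17.8, 384.3]
ee_rot: [0.981, 0.193, -0.001, 0.001]
contact_force: [1.5, 0.6, -0.1]
gripper_width: 45.0
clock: 1.98
position: [567.1, -267.9, 353.0]
ee_rot: [0.981, 0.192, -0.002, 0.0]
contact_force: [0.0, -0.9, 0.4]
gripper_width: 44.9
clock 1.98 grasp [ 566.6 -268.1  198. ] psi 0.386 axisz [-0.0031 -0.0015 -1.    ] J [-0.18  0.43 -0.06  0.   -1.09  2.14] F [ 0.  -0.9  0.4] w 44.9
shift [ 2.  -3.9 -2. ] spin deg -0.18
```

```bash
python3 -m jog '[[[2,-4,40,0],[2,-4,85,0],[2,-4,110,0],[2,-4,124,0],[2,-4,126,0]]]'
python3 - <<'E'
from h import *
go(567,-263.7,72,np.radians(22.3))
for n in("side","top"):
    p,d=arm.get_image(n);cv2.imwrite(f"pics/{n}1.png",p)
    c=(458,308) if n=="side" else (437,190)
    cv2.imwrite(f"pics/d1{n}.png",cv2.resize(p[c[1]-60:c[1]+60,c[0]-70:c[0]+70],None,fx=5,fy=5,interpolation=cv2.INTER_CUBIC))
E
```

```text
clock: 2.6
position: [567.1, -263.2, 226.5]
ee_rot: [0.981, 0.192, -0.002, 0.0]
contact_force: [-0.2, -1.2, 1.0]
gripper_width: 44.8
clock 2.6 grasp [ 566.4 -263.4   71.5] psi 0.3866 axisz [-0.0043 -0.0012 -1.    ] J [-0.18  0.56 -0.2   0.   -0.82  2.13] F [-0.2 -1.2  1. ] w 44.8
shift [ 0.5  0.5 -0.5] spin deg -0.15
```

View pics/d1side.png

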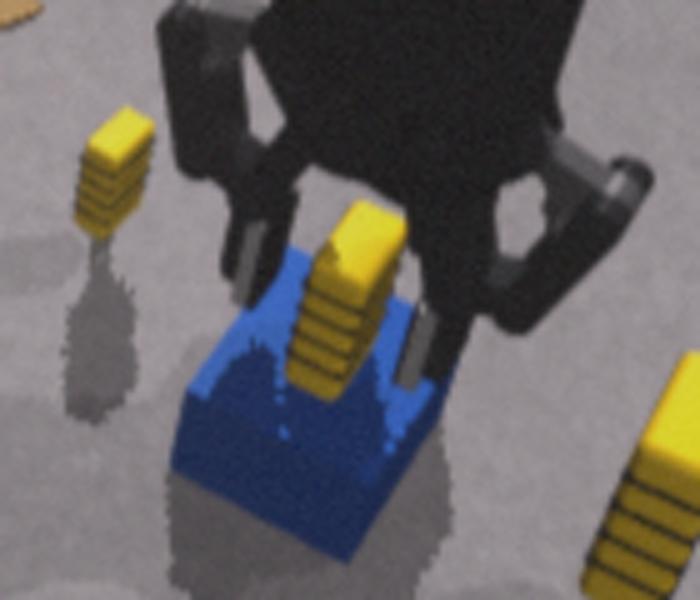

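The picture shows the driver (crop centre about 345,300) between the two pads and clear of the stand, so I'm closing.

```bash
python3 -m jog '[[[0,0,0,0],[0,0,0,0],[0,0,0,0],[0,0,0,0],[0,0,0,0]]]' 10;  python3 - <<'E'
from h import *
go(567,-263.7,72,np.radians(22.3))
s=arm.read_state();print(s["wrist_torque"])
p,d=arm.get_image("side");cv2.imwrite("pics/side2.png",p)
c=(458,308);cv2.imwrite("pics/d2.png",cv2.resize(p[c[1]-60:c[1]+60,c[0]-70:c[0]+70],None,fx=5,fy=5,interpolation=cv2.INTER_CUBIC))
E
```

```text
clock: 3.32
position: [568.0, -263.5, 229.4]
ee_rot: [0.981, 0.192, 0.0, 0.001]
contact_force: [-0.3, 0.8, 5.8]
gripper_width: 17.9
clock 3.33 grasp [ 568.1 -263.9   74.4] psi 0.387 axisz [ 8.0e-04 -2.8e-03 -1.0e+00] J [-0.18  0.55 -0.2   0.   -0.82  2.13] F [-0.3  0.8  5.8] w 17.9
shift [-0.9 -0.6  2.4] spin deg -0.12
[0.44939364 0.15710454 0.00879101]
```

View pics/d2.png

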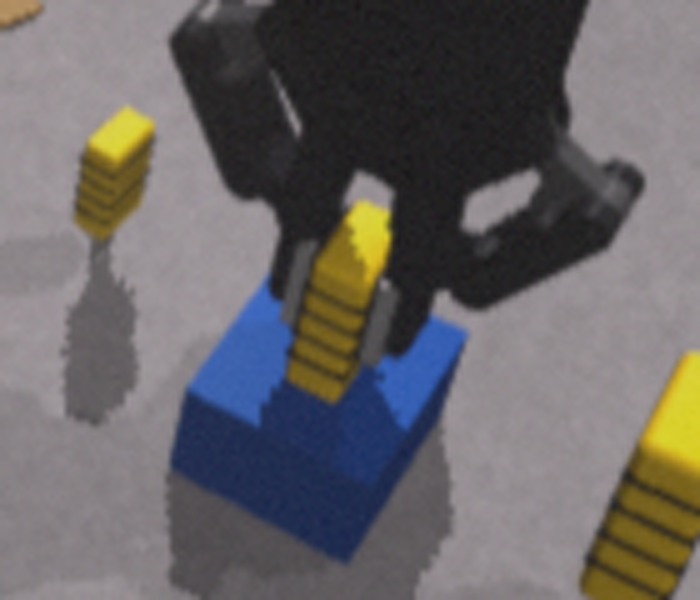

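```bash
python3 -m jog '[[[0,0,-20,0],[0,0,-50,0],[0,0,-90,0],[0,0,-115,0],[0,0,-120,0]]]';  python3 - <<'E'
from h import *
go(569.6,274.4,190,np.radians(-15.3))
p,d=arm.get_image("side");cv2.imwrite("pics/side3.png",p)
q=proj("side",[568,-264,140]).astype(int);print(q);x,y=max(q[0]-70,0),max(q[1]-50,0)
cv2.imwrite("pics/d3.png",cv2.resize(p[y:y+120,x:x+140],None,fx=5,fy=5,interpolation=cv2.INTER_CUBIC))
E
```

```text
clock: 4.0
position: [568.0, -263.2, 351.0]
ee_rot: [0.981, 0.192, 0.002, 0.002]
contact_force: [0.4, -0.3, -0.9]
gripper_width: 17.1
clock 4.0 grasp [ 568.6 -263.7  196. ] psi 0.3869 axisz [ 0.0041 -0.0033 -1.    ] J [-0.18  0.43 -0.07  0.   -1.07  2.13] F [ 0.4 -0.3 -0.9] w 17.1
shift [ 204.  -498.     4.2] spin deg 37.47
[466 273]
```

View pics/d3.png

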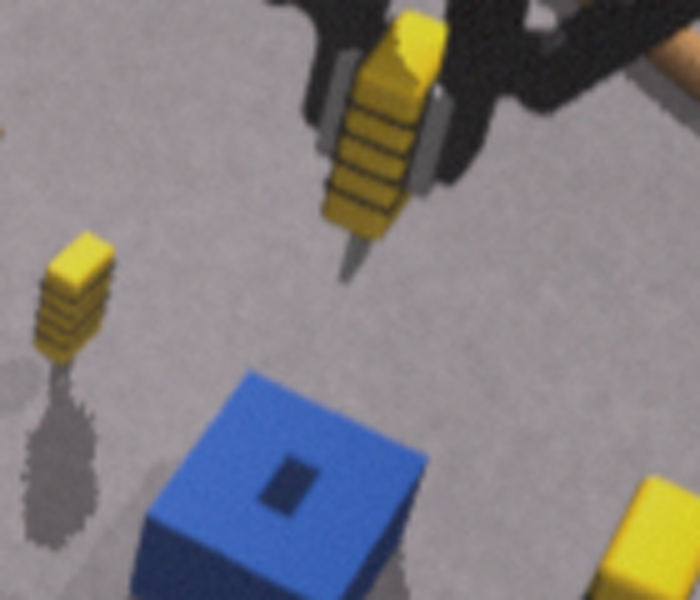

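```bash
python3 -m jog '[[[20,-50,0,7],[43,-105,0,15],[66,-160,0,23],[89,-215,0,31],[110,-268,0,37.5]]]';  python3 - <<'E'
from h import *
go(569.6,274.4,190,np.radians(-15.3))
E
```

```text
clock: 4.68
position: [567.9, 28.4, 347.4]
ee_rot: [0.991, -0.135, -0.0, 0.002]
contact_force: [0.8, -0.2, -0.9]
gripper_width: 17.3
clock 4.67 grasp [567.7  27.9 192.4] psi -0.2718 axisz [-0.001  -0.0034 -1.    ] J [ 0.34  0.34 -0.22  0.   -1.02  0.96] F [ 0.8 -0.2 -0.9] w 17.3
shift [ -64.4 -238.     1.5] spin deg -0.27
```

```bash
python3 -m jog '[[[-15,-55,0,0],[-31,-115,0,0],[-47,-175,1,0],[-60,-222,5,0],[-64,-238,10,0]]]'; python3 -m jog '[[[0,0,15,0],[0,0,35,0],[0,0,50,0],[0,0,55,0],[0,0,55,0]]]';python3 - <<'E'
from h import *
go(569.6,274.4,115.4,np.radians(-15.3))
for n,x,y in(("side",235,90),("top",140,140)):
    p,d=arm.get_image(n);cv2.imwrite(f"pics/{n}4.png",p)
    cv2.imwrite(f"pics/d4{n}.png",cv2.resize(p[y:y+90,x:x+100],None,fx=6,fy=6,interpolation=cv2.INTER_CUBIC))
E
```

```text
clock: 5.3
position: [569.4, 277.4, 334.0]
ee_rot: [0.991, -0.134, -0.002, 0.003]
contact_force: [0.7, -0.2, -1.0]
gripper_width: 17.1
clock: 5.92
position: [569.4, 276.5, 278.7]
ee_rot: [0.991, -0.135, -0.002, 0.003]
contact_force: [-0.2, -0.6, -0.8]
gripper_width: 17.6
clock 5.92 grasp [568.8 275.7 123.7] psi -0.2699 axisz [-0.0042 -0.0055 -1.    ] J [ 0.71  0.51 -0.13  0.   -0.94  0.59] F [-0.2 -0.6 -0.8] w 17.6
shift [1.2 0.9 8.3] spin deg -0.16
```

View pics/d4side.png

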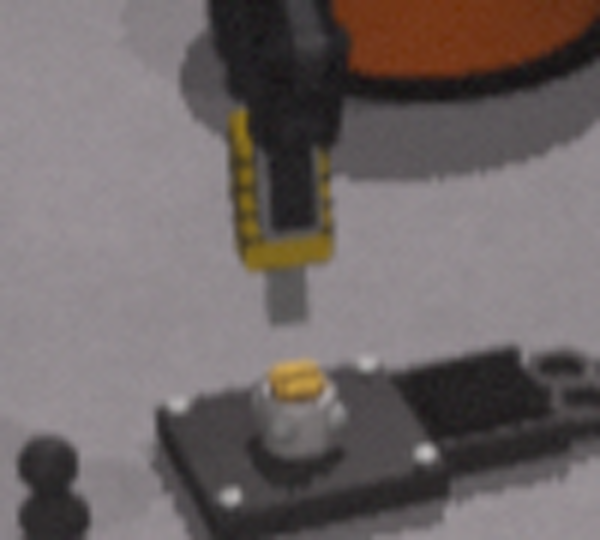

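View pics/d4top.png

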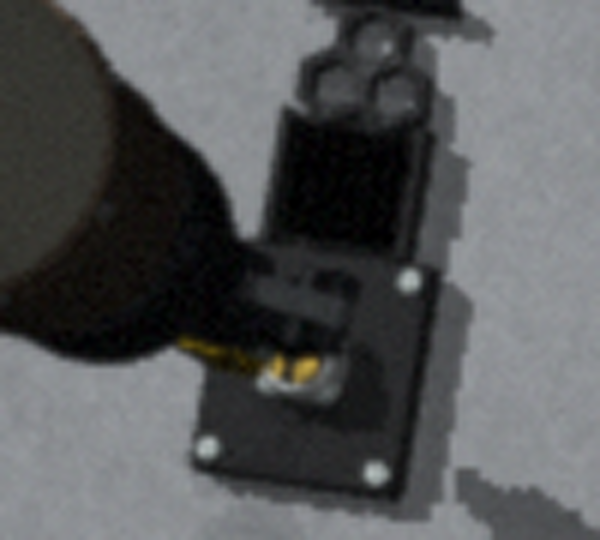

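Run:
```python
from h import *
im=cv2.imread("pics/side4.png");K=8
x0,y0=270,130
u=cv2.resize(im[y0:y0+40,x0:x0+36],None,fx=16,fy=16,interpolation=cv2.INTER_CUBIC);cv2.imwrite("pics/d5.png",u)
R=rotz();g=np.array([568.8,275.7,123.7]);tip=g+60.4*R[:,2]
print(tip,"tip exp",proj("side",tip))
for X in([570.2,275.9,40],[569.6,274.4,40]):print(X,proj("side",X),proj("side",[X[0],X[1],tip[2]]))
e=proj("side",tip);dx=(proj("side",tip+[1,0,0])-e);dy=(proj("side",tip+[0,1,0])-e);print(dx,dy)
```

```text
[568.6411237  275.44421159  63.30075058] tip exp [282.75964652 142.97607379]
[570.2, 275.9, 40] [283.87409775 151.90758147] [283.2970602  142.67503562]
[569.6, 274.4, 40] [283.96047547 152.30821954] [283.38406915 143.07149312]
[ 0.40965041 -0.13125929] [-0.2213939  -0.21180921]
```

View pics/d5.png

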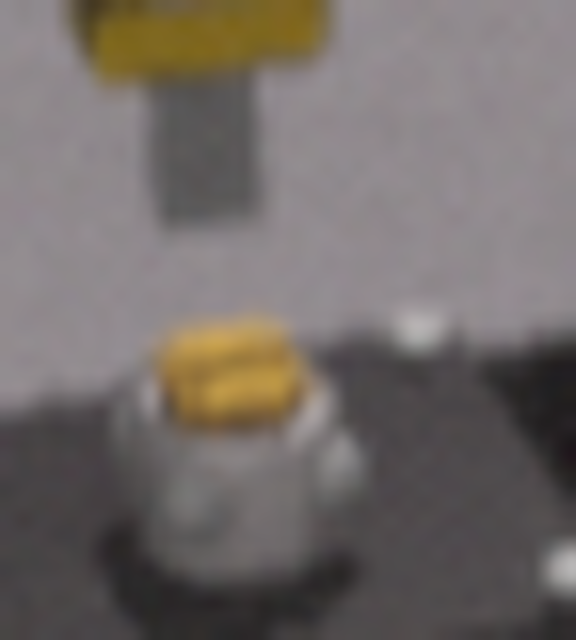

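```bash
python3 -m jog '[[[1,0,6,0],[1.5,-0.3,12,0],[1.5,-0.3,18,0],[1.5,-0.3,20,0],[1.5,-0.3,20,0]]]';python3 - <<'E'
from h import *
go(570.2,275.3,95.4,np.radians(-15.3))
p,d=arm.get_image("side");cv2.imwrite("pics/side5.png",p)
x0,y0=270,130
cv2.imwrite("pics/d6.png",cv2.resize(p[y0:y0+40,x0:x0+36],None,fx=16,fy=16,interpolation=cv2.INTER_CUBIC))
R=rotz();g=arm.read_state()["position"]+155*R[:,2];tip=g+60.4*R[:,2];print(tip,(proj("side",tip)-[269.5,129.5])*16-.5)
E
```

```text
clock: 6.65
position: [571.0, 276.8, 259.5]
ee_rot: [0.991, -0.134, -0.001, 0.002]
contact_force: [-0.2, -0.3, -0.1]
gripper_width: 17.2
clock 6.65 grasp [570.5 276.1 104.5] psi -0.2693 axisz [-0.003  -0.0046 -1.    ] J [ 0.71  0.53 -0.15  0.   -0.9   0.59] F [-0.2 -0.3 -0.1] w 17.2
shift [-0.1  0.8  9.1] spin deg -0.13
[570.5008087  275.90711929  44.31101015] [229.71809166 330.34986885]
```

View pics/d6.png

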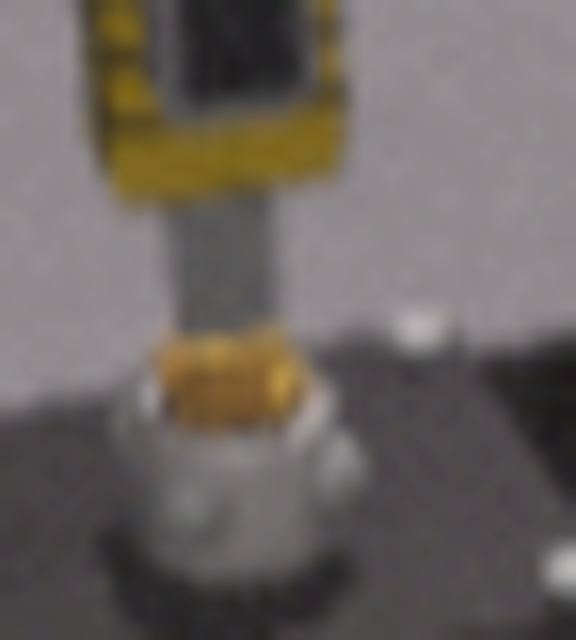

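```bash
python3 -m jog '[[[1,0.5,0,0],[1,0.5,2,0],[1,0.5,4,0],[1,0.5,6,0],[1,0.5,6.5,0]]]';python3 - <<'E'
from h import *
R=rotz();s=arm.read_state();g=s["position"]+155*R[:,2];tip=g+60.4*R[:,2];print(tip,s["wrist_torque"].round(3),R[:,2].round(4))
p,d=arm.get_image("side");cv2.imwrite("pics/side6.png",p)
x0,y0=270,130
cv2.imwrite("pics/d7.png",cv2.resize(p[y0:y0+40,x0:x0+36],None,fx=16,fy=16,interpolation=cv2.INTER_CUBIC))
print((proj("side",tip)-[269.5,129.5])*16-.5)
E
```

```text
clock: 7.32
position: [571.8, 276.0, 252.9]
ee_rot: [0.991, -0.134, -0.001, 0.002]
contact_force: [-0.6, -0.6, -0.6]
gripper_width: 17.1
[571.17039015 275.04585683  37.54158037] [0.051 0.005 0.068] [-0.003  -0.0046 -1.    ]
[239.68212053 374.22643419]
```

View pics/d7.png

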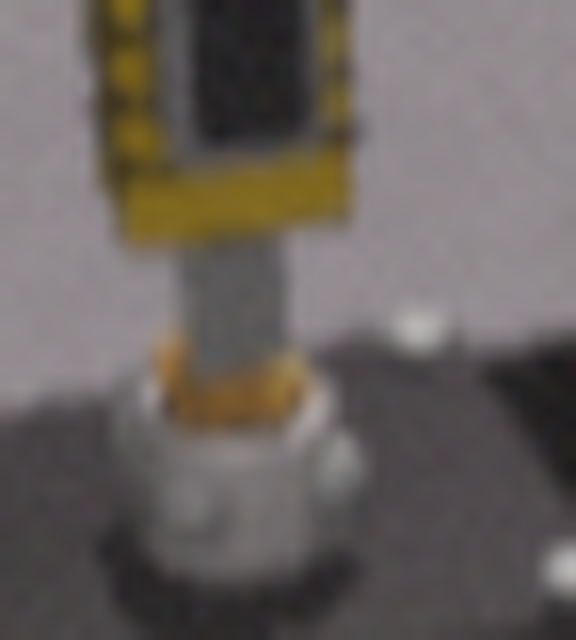

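```bash
python3 -m jog '[[[0,0,1,0],[0,0,2,0],[0,0,2.5,0],[0,0,2.5,0],[0,0,2.5,0]]]';python3 - <<'E'
from h import *
R=rotz();s=arm.read_state();g=s["position"]+155*R[:,2];tip=g+60.4*R[:,2];print(tip,s["wrist_torque"].round(3),R[:,2].round(4))
E
```

```text
clock: 8.0
position: [571.8, 276.0, 250.5]
ee_rot: [0.991, -0.134, -0.001, 0.002]
contact_force: [-1.1, 0.1, -0.8]
gripper_width: 17.5
[571.2387578  275.04479047  35.1111972 ] [-0.006 -0.022  0.003] [-0.0028 -0.0045 -1.    ]
```

```bash
python3 -m jog '[[[0,0,0,8],[0,0,0,17],[0,0,0,26],[0,0,0,34],[0,0,0,42]]]';python3 - <<'E'
from h import *
s=arm.read_state();print(s["wrist_torque"].round(3),s["contact_force"]);go(571.2,275,95.4,-1.4)
E
```

```text
clock: 8.62
position: [571.6, 275.7, 250.5]
ee_rot: [0.876, -0.482, -0.0, 0.003]
contact_force: [0.2, -1.5, 0.4]
gripper_width: 17.6
[-0.328  0.304  0.036] [ 0.22666249 -1.52702974  0.41277884]
clock 8.62 grasp [571.  274.8  95.5] psi -1.0067 axisz [-0.004  -0.0057 -1.    ] J [ 0.7   0.54 -0.15  0.   -0.88 -0.14] F [ 0.2 -1.5  0.4] w 17.6
shift [-0.1 -0.3  0.1] spin deg 22.54
```

```bash
python3 -m jog '[[[0,0,0,5],[0,0,0,10],[0,0,0,15],[0,0,0,20],[0,0,0,20]]]';python3 - <<'E'
from h import *
s=arm.read_state();print(s["wrist_torque"].round(3),s["contact_force"]);go(571.2,275,95.4,-1.4)
E
python3 -m jog '[[[0,0,0,3],[0,0,0,5],[0,0,0,8],[0,0,0,8],[0,0,0,8]]]';python3 - <<'E'
from h import *
s=arm.read_state();print(s["wrist_torque"].round(3),s["contact_force"]);go(571.2,275,95.4,-1.4)
E
```

```text
clock: 9.25
position: [571.4, 275.6, 250.5]
ee_rot: [0.779, -0.627, 0.0, 0.004]
contact_force: [0.1, -0.6, 0.5]
gripper_width: 17.2
[-0.091  0.28   0.055] [ 0.08838327 -0.64243186  0.45070034]
clock 9.25 grasp [570.7 274.6  95.5] psi -1.3547 axisz [-0.0047 -0.0062 -1.    ] J [ 0.7   0.54 -0.15  0.   -0.88 -0.49] F [ 0.1 -0.6  0.5] w 17.2
shift [-0.3 -0.6  0.1] spin deg 2.59
clock: 9.88
position: [571.3, 275.5, 250.5]
ee_rot: [0.734, -0.679, 0.0, 0.004]
contact_force: [-0.6, -0.5, 0.0]
gripper_width: 17.0
[-0.067  0.357 -0.005] [-0.56862326 -0.46225944  0.0113918 ]
clock 9.88 grasp [570.6 274.6  95.5] psi -1.4934 axisz [-0.005  -0.0064 -1.    ] J [ 0.7   0.54 -0.16  0.   -0.88 -0.63] F [-0.6 -0.5  0. ] w 17.0
shift [-0.4 -0.7  0.1] spin deg -5.35
```

```bash
cat > t.sh <<'E'
python3 - <<'E'
from h import *
s=arm.read_state();R=rotz();print("tz",s["wrist_torque"].round(3),"psi",np.degrees(np.arctan2(R[1,0],R[0,0])).round(2),"J6",s["joints"][5].round(3))
E
E
python3 -m jog '[[[0,0,0,2],[0,0,0,4],[0,0,0,6],[0,0,0,6],[0,0,0,6]]]';sh t.sh
python3 -m jog '[[[0,0,0,2],[0,0,0,4],[0,0,0,6],[0,0,0,6],[0,0,0,6]]]';sh t.sh
```

```text
clock: 10.5
position: [571.3, 275.5, 250.5]
ee_rot: [-0.697, 0.717, -0.001, -0.004]
contact_force: [-1.2, 0.5, 1.0]
gripper_width: 17.4
tz [-0.072  0.428 -0.012] psi -91.56 J6 -0.733
clock: 11.12
position: [571.2, 275.5, 250.5]
ee_rot: [-0.659, 0.752, -0.001, -0.004]
contact_force: [-0.7, -0.3, 0.4]
gripper_width: 17.0
tz [0.012 0.596 0.09 ] psi -97.55 J6 -0.838
```

```bash
python3 -m jog '[[[0,0,0,2],[0,0,0,4],[0,0,0,4],[0,0,0,4],[0,0,0,4]]]';sh t.sh
python3 - <<'E'
from h import *
p,d=arm.get_image("side");cv2.imwrite("pics/side8.png",p)
x0,y0=255,110
cv2.imwrite("pics/d8.png",cv2.resize(p[y0:y0+65,x0:x0+65],None,fx=9,fy=9,interpolation=cv2.INTER_CUBIC))
E
```

```text
clock: 11.75
position: [571.2, 275.5, 250.5]
ee_rot: [-0.632, 0.775, -0.001, -0.004]
contact_force: [-2.1, 0.4, 1.0]
gripper_width: 17.1
tz [0.011 0.67  0.15 ] psi -101.55 J6 -0.907
```

View pics/d8.png

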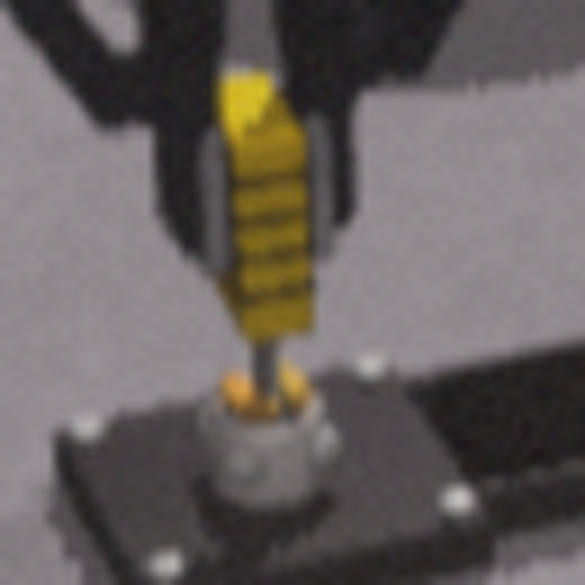

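```bash
python3 -m jog '[[[0,0,0,2],[0,0,0,4],[0,0,0,5],[0,0,0,5],[0,0,0,5]]]';sh t.sh
```

```text
clock: 12.42
position: [571.2, 275.5, 250.5]
ee_rot: [-0.598, 0.801, -0.001, -0.004]
contact_force: [-2.4, 0.9, 1.2]
gripper_width: 17.3
tz [0.035 0.704 0.323] psi -106.55 J6 -0.994
```

```bash
python3 -m jog '[[[0,0,0,-3],[0,0,0,-6],[0,0,0,-9],[0,0,0,-9],[0,0,0,-9]]]';sh t.sh
python3 -m jog '[[[0,0,-4,0],[0,0,-10,0],[0,0,-25,0],[0,0,-50,0],[0,0,-60,0]]]';sh t.sh
python3 - <<'E'
from h import *
p,d=arm.get_image("side");cv2.imwrite("pics/side9.png",p)
cv2.imwrite("pics/d9.png",cv2.resize(p[75:175,250:330],None,fx=6,fy=6,interpolation=cv2.INTER_CUBIC))
go(568.1,-263.9,190,np.radians(22.2))
E
```

```text
clock: 13.05
position: [571.2, 275.6, 250.4]
ee_rot: [-0.659, 0.752, -0.001, -0.004]
contact_force: [-2.0, 1.2, -0.1]
gripper_width: 17.4
tz [0.261 0.698 0.065] psi -97.61 J6 -0.838
clock: 13.68
position: [572.1, 276.2, 313.6]
ee_rot: [-0.659, 0.752, -0.001, -0.001]
contact_force: [0.1, 0.2, -0.6]
gripper_width: 17.1
tz [ 0.037 -0.033  0.019] psi -97.61 J6 -0.838
clock 13.72 grasp [572.1 275.7 159.1] psi -1.7034 axisz [-3.e-04 -3.e-03 -1.e+00] J [ 0.7   0.47 -0.09  0.   -1.01 -0.84] F [-0.  -0.1  0.1] w 17.3
shift [535.5 -67.4 -29.3] spin deg -119.8
```

View pics/d9.png

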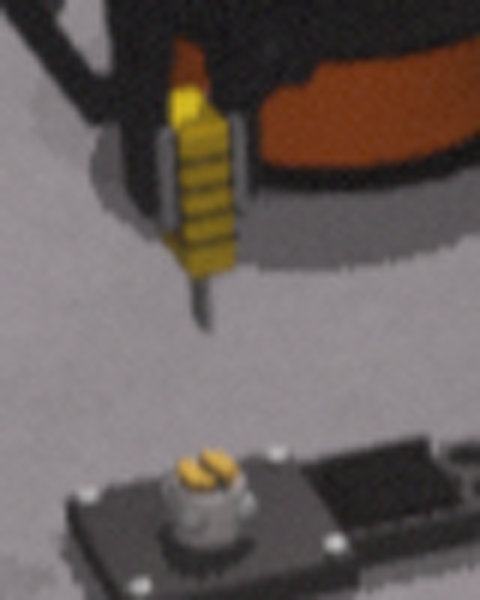

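```bash
python3 -m jog '[[[20,0,-20,-8],[70,-8,-30,-18],[125,-16,-30,-28],[180,-24,-30,-38],[235,-30,-30,-48]]]';sh t.sh
python3 - <<'E'
from h import *
p,d=arm.get_image("top");cv2.imwrite("pics/top10.png",p)
cv2.imwrite("pics/d10.png",cv2.resize(p[180:215,172:212],None,fx=14,fy=14,interpolation=cv2.INTER_CUBIC))
go(568.1,-263.9,190,np.radians(22.2))
E
```

```text
clock: 14.35
position: [570.4, 37.7, 344.7]
ee_rot: [0.909, -0.417, 0.0, 0.001]
contact_force: [1.3, -0.7, -0.4]
gripper_width: 17.2
tz [ 0.071 -0.109  0.058] psi -49.26 J6 0.36
clock 14.4 grasp [569.   32.  189.6] psi -0.8588 axisz [-0.0031 -0.0046 -1.    ] J [ 0.34  0.34 -0.22  0.   -1.02  0.37] F [-0.5 -2.9 -1. ] w 17.7
shift [223.5 194.    1. ] spin deg -71.4
```

View pics/d10.png

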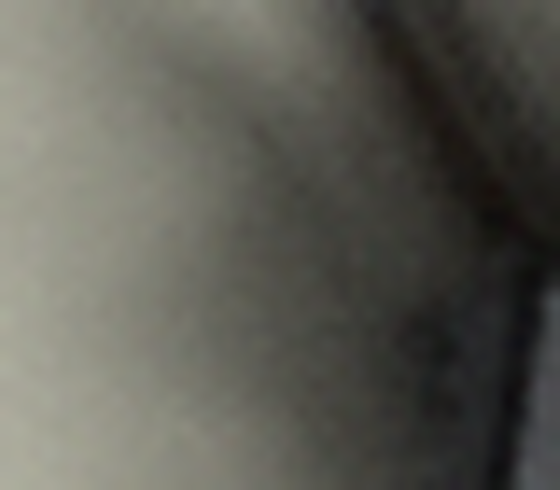

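The arm still blocks the top view, so I'm carrying on toward the stand.

```bash
python3 -m jog '[[[40,34,0,-10],[80,69,0,-20],[120,104,0,-30],[160,139,0,-40],[195,170,0,-50]]]';sh t.sh
python3 - <<'E'
from h import *
p,d=arm.get_image("top");cv2.imwrite("pics/top11.png",p)
x0,y0=178,188
cv2.imwrite("pics/d11.png",cv2.resize(p[y0:y0+22,x0:x0+22],None,fx=24,fy=24,interpolation=cv2.INTER_CUBIC))
go(568.1,-263.9,190,np.radians(22.2))
E
```

```text
clock: 15.02
position: [567.8, -227.8, 345.6]
ee_rot: [1.0, 0.009, -0.002, 0.002]
contact_force: [1.0, 0.5, -1.4]
gripper_width: 17.3
tz [ 0.012 -0.075  0.038] psi 1.07 J6 1.703
clock 15.07 grasp [ 566.9 -232.9  190.4] psi 0.0204 axisz [-0.0038 -0.0063 -1.    ] J [-0.12  0.41 -0.11  0.01 -1.05  1.71] F [ 2.2 -2.2  0.1] w 17.4
shift [ 0.5 31.   0.6] spin deg -21.03
```

View pics/d11.png

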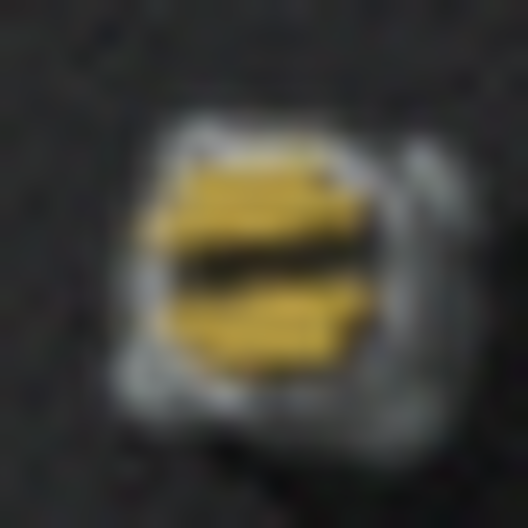

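Run:
```python
from h import *
K=8
x0,y0=178,188
im=cv2.imread("pics/top11.png")
u=cv2.resize(im[y0:y0+22,x0:x0+22],None,fx=K,fy=K,interpolation=cv2.INTER_CUBIC).astype(float)
sat=u[...,2]-u[...,0];ps=[]
c=int(round((198.5-y0)*K))
for q in range(u.shape[1]):
    col=sat[:,q];a=col[c-45:c+1];b=col[c:c+45]
    if a.max()>70 and b.max()>70:
        i=c-45+a.argmax();j=c+b.argmax();seg=col[i:j+1];h=(min(col[i],col[j])+seg.min())/2
        idx=np.where(seg<h)[0];ps.append((q,i+idx.mean()))
ps=np.array(ps);W=np.array([ray("top",((p[0]+.5)/K-.5+x0,(p[1]+.5)/K-.5+y0),40) for p in ps])
v=cv2.fitLine(W[6:-6,:2].astype(np.float32),cv2.DIST_HUBER,0,.01,.01).ravel();print(v,np.degrees(np.arctan2(v[1],v[0])))
# bracket bolts yaw
B=[ (170+36/8,180+275/8),(170+83/8,180+20/8),(170+305/8,180+54/8),(170+261/8,180+312/8)]
w=[ray("top",b,17)[:2] for b in B];print(np.round(w,1),[np.degrees(np.arctan2(*(b-a)[::-1])) for a,b in((w[0],w[1]),(w[3],w[2]),(w[1],w[2]),(w[0],w[3]))], np.mean(w,0))
```

```text
[ 1.0705203e-01 -9.9425340e-01  5.7007483e+02  2.7713776e+02] -83.85459
[[539.2 313.5]
 [611.6 300.1]
 [600.2 237.4]
 [527.1 250.3]] [np.float64(-10.48751003356214), np.float64(-9.992379030036975), np.float64(-100.24224032466047), np.float64(-100.82977314944986)] [569.49844535 275.30971565]
```

```bash
python3 -m jog '[[[0,10,0,-7],[0,20,0,-14],[0.5,29,0,-19],[0.5,31,0,-21],[0.5,31,0,-21]]]'
python3 - <<'E'
from h import *
go(568.1,-263.9,104,np.radians(22.2))
p,d=arm.get_image("side");cv2.imwrite("pics/side12.png",p)
q=proj("side",[568,-264,140]).astype(int);x,y=max(q[0]-70,0),max(q[1]-50,0)
cv2.imwrite("pics/d12.png",cv2.resize(p[y:y+120,x:x+140],None,fx=5,fy=5,interpolation=cv2.INTER_CUBIC))
E
```

```text
clock: 15.7
position: [568.5, -262.8, 345.2]
ee_rot: [0.981, 0.191, -0.003, 0.002]
contact_force: [-1.6, -0.2, -0.6]
gripper_width: 17.1
clock 15.7 grasp [ 567.8 -263.8  190.2] psi 0.3854 axisz [-0.0045 -0.006  -1.    ] J [-0.17  0.43 -0.08  0.01 -1.07  2.13] F [-1.6 -0.2 -0.6] w 17.1
shift [ 0.7 -0.1 86.2] spin deg -0.12
```

View pics/d12.png

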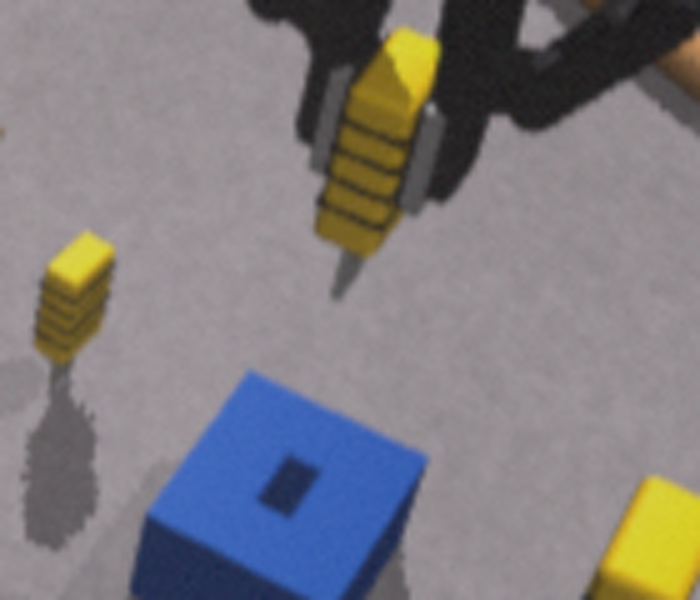

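```bash
python3 -m jog '[[[0.7,0,30,0],[0.7,0,60,0],[0.7,0,80,0],[0.7,0,90,0],[0.7,0,98,0]]]'
python3 - <<'E'
from h import *
go(568.1,-263.9,74.4,np.radians(22.2))
p,d=arm.get_image("side");cv2.imwrite("pics/side13.png",p)
cv2.imwrite("pics/d13.png",cv2.resize(p[250:370,390:530],None,fx=5,fy=5,interpolation=cv2.INTER_CUBIC))
E
```

```text
clock: 16.38
position: [569.0, -262.9, 247.3]
ee_rot: [0.981, 0.192, -0.002, 0.003]
contact_force: [0.3, -0.1, -0.6]
gripper_width: 17.4
clock 16.38 grasp [ 568.4 -263.9   92.3] psi 0.3856 axisz [-0.0038 -0.0063 -1.    ] J [-0.17  0.53 -0.18  0.01 -0.86  2.12] F [ 0.3 -0.1 -0.6] w 17.4
shift [-0.2 -0.2 17.9] spin deg -0.1
```

View pics/d13.png

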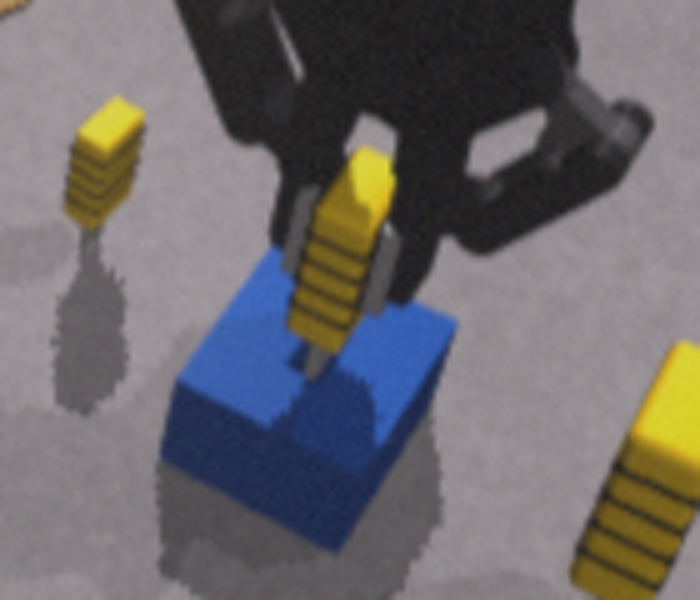

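```bash
python3 -m jog '[[[0,0,5,0],[0,0,10,0],[0,0,14,0],[0,0,17,0],[0,0,17,0]]]'; python3 -m jog '[[[0,0,0.5,0],[0,0,1,0],[0,0,1,0],[0,0,1,0],[0,0,1,0]]]'
python3 - <<'E'
from h import *
go(568.1,-263.9,74.4,np.radians(22.2))
p,d=arm.get_image("side");cv2.imwrite("pics/side14.png",p)
cv2.imwrite("pics/d14.png",cv2.resize(p[250:370,390:530],None,fx=5,fy=5,interpolation=cv2.INTER_CUBIC))
E
```

```text
clock: 17.05
position: [568.7, -262.9, 229.5]
ee_rot: [0.981, 0.192, -0.003, 0.002]
contact_force: [0.8, 0.1, -0.1]
gripper_width: 17.4
clock: 17.68
position: [568.7, -262.9, 229.5]
ee_rot: [0.981, 0.192, -0.003, 0.003]
contact_force: [-2.5, 1.7, 5.5]
gripper_width: 17.5
clock 17.68 grasp [ 568.  -263.9   74.5] psi 0.3857 axisz [-0.0045 -0.0061 -1.    ] J [-0.17  0.55 -0.2   0.01 -0.82  2.12] F [-2.5  1.7  5.5] w 17.5
shift [0.1 0.  0.1] spin deg -0.1
```

View pics/d14.png

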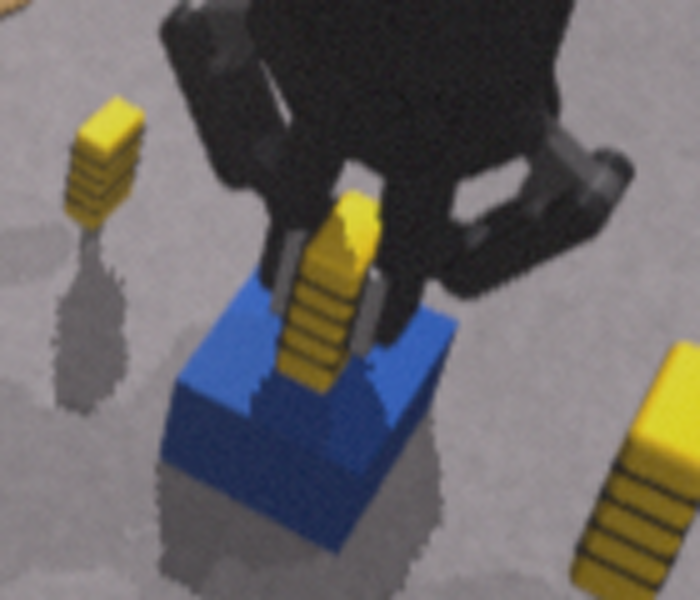

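```bash
python3 -m jog '[[[0,0,0,0],[0,0,0,0],[0,0,0,0],[0,0,0,0],[0,0,0,0]]]' 45; python3 -m jog '[[[0,0,-15,0],[0,0,-45,0],[0,0,-80,0],[0,0,-100,0],[0,0,-105,0]]]' 70
python3 - <<'E'
from h import *
p,d=arm.get_image("side");cv2.imwrite("pics/side15.png",p)
cv2.imwrite("pics/d15.png",cv2.resize(p[230:370,390:550],None,fx=4,fy=4,interpolation=cv2.INTER_CUBIC))
go(508.5,-28,120,.3857)
E
```

```text
clock: 18.35
position: [568.7, -262.9, 229.3]
ee_rot: [0.981, 0.192, -0.003, 0.003]
contact_force: [-0.1, -0.6, 0.0]
gripper_width: 45.0
clock: 18.98
position: [569.4, -262.3, 337.1]
ee_rot: [0.981, 0.192, -0.001, 0.004]
contact_force: [0.5, 0.2, -0.5]
gripper_width: 69.8
clock 19.02 grasp [ 569.  -263.4  181.4] psi 0.3857 axisz [-0.0014 -0.0068 -1.    ] J [-0.17  0.44 -0.09  0.01 -1.04  2.13] F [-0.1 -0.7  0.2] w 69.8
shift [  32.7 -241.2   59.9] spin deg 0.0
```

View pics/d15.png

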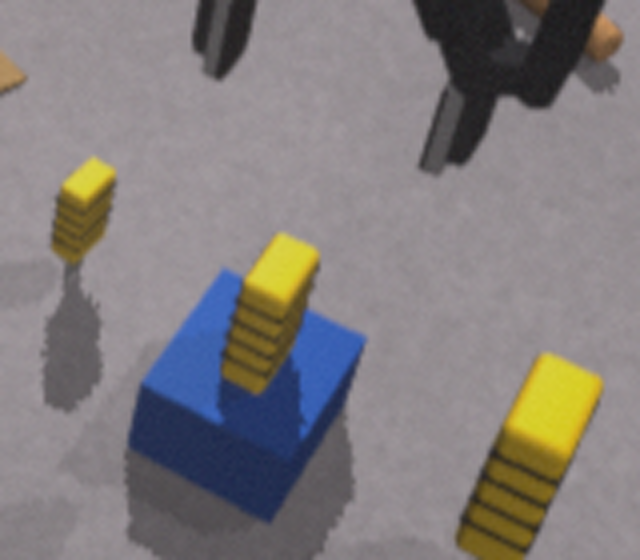

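Run:
```python
from h import *
im=cv2.imread("pics/top0.png");K=8;x0,y0=305,203
u=cv2.resize(im[y0:y0+40,x0:x0+42],None,fx=K,fy=K,interpolation=cv2.INTER_CUBIC)
B,G,R_=[u[...,i].astype(int) for i in range(3)]
cv2.imwrite("pics/cap.png",u)
for th in(130,160,190):
    m=((R_>th)&(G<120)&(R_-B>100)).astype(np.uint8)
    n,l,st,ce=cv2.connectedComponentsWithStats(m);i=1+np.argmax(st[1:,4])
    pts=np.argwhere(l==i)[:,::-1]
    W=np.array([ray("top",((p+.5)/K-.5+[x0,y0]),35)[:2] for p in pts[::4]],np.float32)
    print(th,cv2.minEnclosingCircle(W),W.mean(0))
for z in(3,35):
  print(z,[(proj("top",[509,-27,z])+np.array([-x0,-y0]))*K])
go(508.5,-27.5,120,np.radians(-10.4))
```

```text
130 ((509.9610290527344, -25.650049209594727), 22.41916847229004) [509.6475   -25.760263]
160 ((509.6927795410156, -25.607763290405273), 20.785905838012695) [509.39594  -25.829971]Traceback (most recent call last):
  File "<stdin>", line 8, in <module>
    return _wrapfunc(a, 'argmax', axis=axis, out=out, **kwds)
    return bound(*args, **kwds)
ValueError: attempt to get argmax of an empty sequence
```

View pics/cap.png

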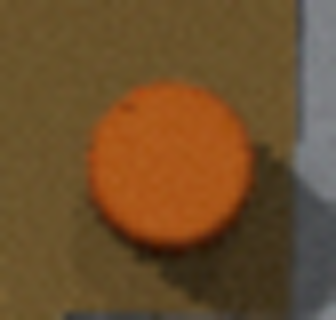

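Run:
```python
from h import *
go(510,-26.7,120,np.radians(-10.4))
```

```text
clock 19.02 grasp [ 569.  -263.4  181.4] psi 0.3857 axisz [-0.0014 -0.0068 -1.    ] J [-0.17  0.44 -0.09  0.01 -1.04  2.13] F [-0.1 -0.7  0.2] w 69.8
shift [  34.6 -241.9   59.9] spin deg 32.5
```

```bash
python3 -m jog '[[[7,-48,0,7],[14,-100,8,14],[22,-155,20,21],[30,-210,35,28],[34.5,-242,50,32.5]]]' 70
python3 - <<'E'
from h import *
go(510,-26.7,26,np.radians(-10.4))
E
```

```text
clock: 19.65
position: [508.9, -23.6, 283.9]
ee_rot: [0.996, -0.091, -0.001, 0.004]
contact_force: [0.7, 0.7, 0.1]
gripper_width: 69.9
clock 19.65 grasp [508.5 -24.6 128.9] psi -0.1826 axisz [-0.0028 -0.0069 -1.    ] J [ 0.27  0.32 -0.44  0.01 -0.82  1.11] F [0.7 0.7 0.1] w 69.9
shift [  2.    1.  102.9] spin deg -0.06
```

```bash
python3 -m jog '[[[2,1.5,25,0],[2,1.5,55,0],[2,1.5,80,0],[2,1.5,97,0],[2,1.5,103,0]]]'
python3 - <<'E'
from h import *
go(510,-26.7,26,np.radians(-10.4))
for n,x,y in(("side",265,180),("top",260,160)):
    p,d=arm.get_image(n);cv2.imwrite(f"pics/{n}16.png",p)
    cv2.imwrite(f"pics/d16{n}.png",cv2.resize(p[y:y+110,x:x+140],None,fx=5,fy=5,interpolation=cv2.INTER_CUBIC))
E
```

```text
clock: 20.27
position: [509.7, -26.3, 179.3]
ee_rot: [0.996, -0.091, -0.003, 0.004]
contact_force: [0.2, 0.5, 1.0]
gripper_width: 69.7
clock 20.27 grasp [508.7 -27.5  24.3] psi -0.1828 axisz [-0.0065 -0.0078 -0.9999] J [ 0.27  0.48 -0.53  0.01 -0.56  1.11] F [0.2 0.5 1. ] w 69.7
shift [ 1.2 -1.  -1.7] spin deg -0.07
```

View pics/d16side.png

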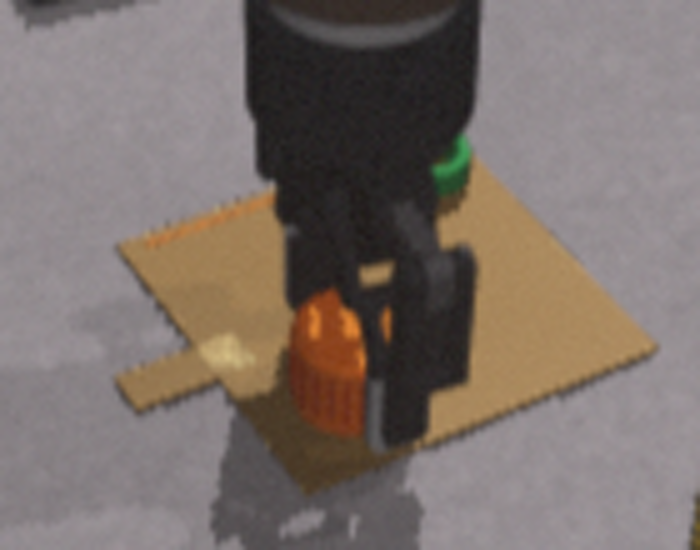

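```bash
python3 -m jog '[[[1.2,-0.5,-1.5,0],[1.2,-0.5,-1.5,0],[1.2,-0.5,-1.5,0],[1.2,-0.5,-1.5,0],[1.2,-0.5,-1.5,0]]]' 40
python3 - <<'E'
from h import *
go(510,-26.7,26,np.radians(-10.4));print(arm.read_state()["wrist_torque"])
E
```

```text
clock: 21.0
position: [511.9, -25.8, 182.8]
ee_rot: [0.996, -0.091, -0.001, 0.004]
contact_force: [-0.8, -0.3, 5.8]
gripper_width: 44.9
clock 21.0 grasp [511.6 -26.9  27.8] psi -0.1822 axisz [-0.0022 -0.007  -1.    ] J [ 0.27  0.48 -0.53  0.01 -0.57  1.11] F [-0.8 -0.3  5.8] w 44.9
shift [-1.6  0.1  1.8] spin deg -0.04
[ 0.14160803  0.19541719 -0.00627857]
```

```bash
python3 -m jog '[[[0,0,-15,0],[0,0,-40,0],[0,0,-75,0],[0,0,-95,0],[0,0,-100,0]]]'
python3 - <<'E'
from h import *
go(570.5,274.7,128,np.radians(-10.4))
p,d=arm.get_image("side");cv2.imwrite("pics/side17.png",p)
q=proj("side",[511,-27,120]).astype(int);print(q);x,y=q[0]-50,q[1]-40
cv2.imwrite("pics/d17.png",cv2.resize(p[y:y+90,x:x+100],None,fx=7,fy=7,interpolation=cv2.INTER_CUBIC))
E
```

```text
clock: 21.62
position: [512.2, -25.1, 284.9]
ee_rot: [0.996, -0.091, 0.001, 0.003]
contact_force: [-0.4, 0.6, 0.0]
gripper_width: 44.8
clock 21.62 grasp [512.5 -26.  129.9] psi -0.1822 axisz [ 0.0016 -0.006  -1.    ] J [ 0.27  0.32 -0.43  0.01 -0.82  1.11] F [-0.4  0.6  0. ] w 44.8
shift [ 2.600e+00 -3.062e+02  2.000e-01] spin deg -0.04
[337 206]
```

View pics/d17.png

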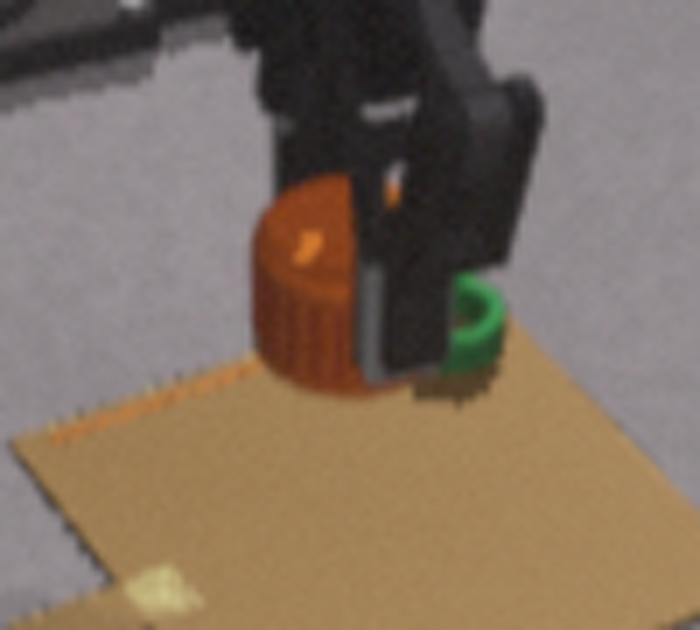

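Run:
```python
from h import *
R=rotz();s=arm.read_state();g=s["position"]+155*R[:,2];psi=np.arctan2(R[1,0],R[0,0]);tx=R[:,0]
im=cv2.imread("pics/side17.png")
ax=np.array([.849,-.528,0])
cc=-P["side"]["R"].T@P["side"]["t"]
for e in(-3,-2,-1,0,1,2,3):
    for zz in(20,):
        C=g+e*tx;C[2]=g[2]-24.8+zz
        d=C-cc;d[2]=0;D=np.linalg.norm(d);d/=D
        side=np.array([-d[1],d[0],0])*23  # left of view
        print(e,proj("side",C-0*side+side).round(2),proj("side",C-side).round(2))
# left edge
x,y=287,166
sub=im[195:215,315:335].astype(int);sat=sub[...,2]-sub[...,0]
for r in range(0,20,3):print(195+r,sat[r])
```

```text
-3 [322.   203.96] [349.91 204.51]
-2 [322.56 203.81] [350.47 204.39]
-1 [323.13 203.66] [351.02 204.26]
0 [323.69 203.51] [351.58 204.13]
1 [324.26 203.36] [352.13 204.01]
2 [324.82 203.21] [352.69 203.88]
3 [325.38 203.06] [353.24 203.76]
195 [  4   3   3   3   2   3   4   4   5  15  40  84 106 105 109 107 108 108
 112 108]
198 [  4   4   3   2   2   3   2   7  31  68  94 107 103 109 106 112 114 109
 106 111]
201 [  4   4   5   2   2   4   4  20  50  80  86  91 100 110 118 149 158 137
 112 109]
204 [  6   3   3   4   3   5   5  12  46  65  82  92  95  97  97  97  97  98
 100  98]
207 [  3   2   4   6   5   5   4  11  42  58  60  61  68  80  86  96 102 106
 110 111]
210 [ 4  5  4  3  4  4  5  9 44 59 59 63 69 65 72 79 79 80 85 89]
213 [ 4  4  2  3  5  5  4  6 32 58 59 62 66 65 71 78 73 75 87 85]
```

```bash
python3 -m jog '[[[1,-45,0,0],[2,-100,0,0],[3,-160,0,0],[4,-220,0,0],[4,-280,0,0]]]'; python3 -m jog '[[[0,-12,0,0],[0,-24,5,0],[0,-26,15,0],[0,-26,22,0],[0,-26,25,0]]]';python3 - <<'E'
from h import *
go(571.8,274.5,86,np.radians(-10.4))
p,d=arm.get_image("side");cv2.imwrite("pics/side18.png",p)
cv2.imwrite("pics/d18.png",cv2.resize(p[100:180,235:335],None,fx=7,fy=7,interpolation=cv2.INTER_CUBIC))
E
```

```text
clock: 22.3
position: [566.6, 251.3, 281.4]
ee_rot: [0.996, -0.091, -0.0, 0.004]
contact_force: [0.8, -0.6, -0.2]
gripper_width: 44.9
clock: 22.92
position: [571.2, 275.4, 255.4]
ee_rot: [0.996, -0.092, -0.001, 0.004]
contact_force: [-0.2, -0.1, -0.6]
gripper_width: 44.5
clock 22.93 grasp [570.7 274.1 100.4] psi -0.1837 axisz [-0.0029 -0.0086 -1.    ] J [ 0.71  0.53 -0.15  0.01 -0.89  0.68] F [-0.2 -0.1 -0.6] w 44.5
shift [ 1.  -0.7 14.4] spin deg -0.13
```

View pics/d18.png

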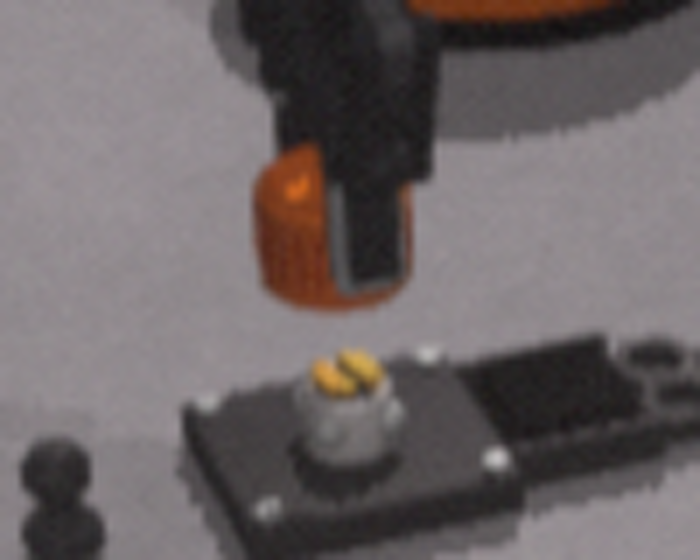

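```bash
python3 -m jog '[[[1,-0.5,8,0],[1,-0.5,18,0],[1,-0.5,28,0],[1,-0.5,33,0],[1,-0.5,33,0]]]'
python3 - <<'E'
from h import *
go(571.8,274.5,56.8,np.radians(-10.4))
p,d=arm.get_image("side");cv2.imwrite("pics/side19.png",p)
cv2.imwrite("pics/d19.png",cv2.resize(p[100:180,235:335],None,fx=7,fy=7,interpolation=cv2.INTER_CUBIC))
E
```

```text
clock: 23.6
position: [572.1, 275.6, 221.7]
ee_rot: [0.996, -0.092, -0.001, 0.005]
contact_force: [0.1, 0.4, -0.2]
gripper_width: 44.4
clock 23.6 grasp [571.5 274.2  66.8] psi -0.1836 axisz [-0.0037 -0.0092 -1.    ] J [ 0.7   0.58 -0.18  0.01 -0.82  0.68] F [ 0.1  0.4 -0.2] w 44.4
shift [ 0.2 -0.5  9.9] spin deg -0.12
```

View pics/d19.png

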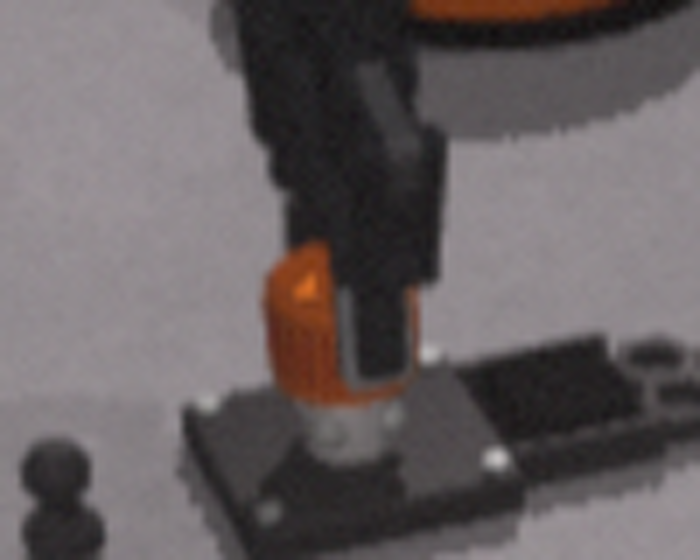

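```bash
python3 -m jog '[[[0,-0.4,2,0],[0,-0.4,4,0],[0,-0.4,6,0],[0,-0.4,8,0],[0,-0.4,9,0]]]'; sh t.sh;  python3 -m jog '[[[0,0,0.5,0],[0,0,1,0],[0,0,1.5,0],[0,0,2,0],[0,0,2,0]]]';sh t.sh
```

```text
clock: 24.28
position: [572.2, 276.0, 213.0]
ee_rot: [0.996, -0.092, -0.001, 0.005]
contact_force: [-0.8, 0.1, 0.2]
gripper_width: 44.1
tz [ 0.041 -0.046  0.008] psi -10.51 J6 0.678
clock: 24.9
position: [572.2, 276.0, 211.0]
ee_rot: [0.996, -0.092, -0.001, 0.005]
contact_force: [0.3, -0.4, 0.3]
gripper_width: 44.3
tz [-0.016 -0.025 -0.011] psi -10.51 J6 0.678
```

```bash
python3 -m jog '[[[0,0,1,0],[0,0,2,0],[0,0,3,0],[0,0,3,0],[0,0,3,0]]]'; sh t.sh;  python3 -m jog '[[[0,0,0.5,0],[0,0,1,0],[0,0,1.5,0],[0,0,2,0],[0,0,2,0]]]';sh t.sh
```

```text
clock: 25.52
position: [572.5, 276.1, 208.7]
ee_rot: [0.996, -0.091, -0.0, 0.004]
contact_force: [0.9, -0.6, 4.7]
gripper_width: 44.6
tz [ 0.017 -0.084  0.019] psi -10.49 J6 0.678
clock: 26.15
position: [572.8, 276.2, 208.2]
ee_rot: [0.996, -0.091, 0.0, 0.004]
contact_force: [-1.8, -0.5, 9.4]
gripper_width: 45.0
tz [-0.214  0.496 -0.001] psi -10.46 J6 0.678
```

```bash
python3 -m jog '[[[0,0,1,0],[0,0,2,0],[0,0,3,0],[0,0,3,0],[0,0,3,0]]]'; sh t.sh
python3 - <<'E'
from h import *
p,d=arm.get_image("side")
cv2.imwrite("pics/d20.png",cv2.resize(p[100:180,235:335],None,fx=7,fy=7,interpolation=cv2.INTER_CUBIC))
E
```

```text
clock: 26.78
position: [573.0, 276.3, 206.9]
ee_rot: [0.996, -0.091, 0.001, 0.004]
contact_force: [-2.0, -0.6, 8.2]
gripper_width: 44.9
tz [-0.234  0.485  0.007] psi -10.42 J6 0.678
```

View pics/d20.png

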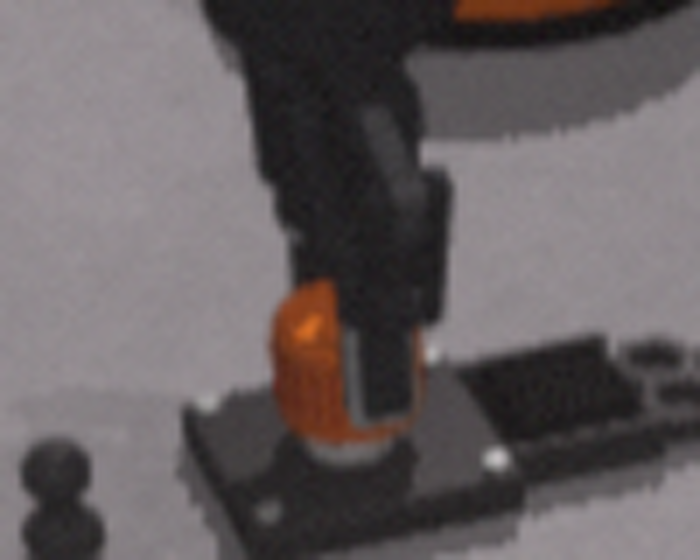

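```bash
python3 -m jog '[[[-0.5,0,1,0],[-0.5,0,2.5,0],[-0.5,0,4,0],[-0.5,0,4,0],[-0.5,0,4,0]]]'; sh t.sh; python3 -m jog '[[[0,0,1,0],[0,0,2.5,0],[0,0,4,0],[0,0,4,0],[0,0,4,0]]]'; sh t.sh
```

```text
clock: 27.45
position: [572.3, 276.2, 202.5]
ee_rot: [0.996, -0.091, 0.0, 0.004]
contact_force: [0.2, -0.4, 1.4]
gripper_width: 44.5
tz [-0.123  0.056  0.014] psi -10.44 J6 0.677
clock: 28.08
position: [572.0, 276.0, 197.3]
ee_rot: [0.996, -0.091, -0.0, 0.004]
contact_force: [1.7, 1.7, -8.3]
gripper_width: 44.8
tz [ 0.179 -0.569 -0.057] psi -10.46 J6 0.677
```

```bash
python3 -m jog '[[[0,0,1,0],[0,0,2,0],[0,0,3,0],[0,0,3,0],[0,0,3,0]]]'; sh t.sh
python3 - <<'E'
from h import *
p,d=arm.get_image("side");cv2.imwrite("pics/side21.png",p)
cv2.imwrite("pics/d21.png",cv2.resize(p[100:180,235:335],None,fx=7,fy=7,interpolation=cv2.INTER_CUBIC))
E
```

```text
clock: 28.7
position: [572.2, 276.1, 195.0]
ee_rot: [0.996, -0.091, 0.0, 0.004]
contact_force: [0.7, -0.1, 1.6]
gripper_width: 44.7
tz [0.074 0.148 0.057] psi -10.45 J6 0.677
```

View pics/d21.png

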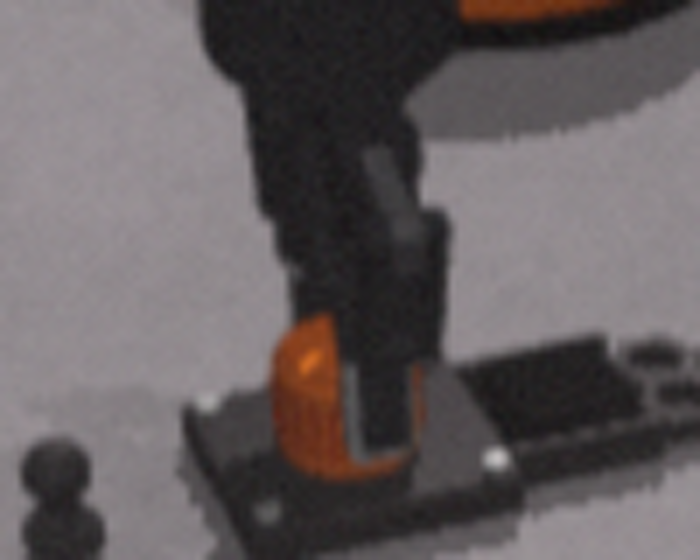

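```bash
python3 -m jog '[[[0,0,0.5,0],[0,0,1,0],[0,0,1.5,0],[0,0,2,0],[0,0,2,0]]]'; sh t.sh
```

```text
clock: 29.38
position: [572.1, 276.1, 194.9]
ee_rot: [0.996, -0.091, 0.0, 0.004]
contact_force: [-3.8, -0.7, 11.3]
gripper_width: 44.9
tz [-0.222  1.208 -0.077] psi -10.42 J6 0.677
```

```bash
python3 -m jog '[[[-0.3,0,2,0],[-0.3,0,2,0],[-0.3,0,2,0],[-0.3,0,2,0],[-0.3,0,2,0]]]'
python3 - <<'E'
from h import *
for n in("side","top"):
    p,d=arm.get_image(n);cv2.imwrite(f"pics/{n}22.png",p)
s=arm.read_state();print(s["clock"],s["position"],s["contact_force"])
E
```

```text
clock: 30.0
position: [571.9, 276.1, 194.9]
ee_rot: [0.996, -0.091, 0.001, 0.004]
contact_force: [-2.3, -1.8, 11.8]
gripper_width: 44.4
30.1 [571.98287026 276.11753701 194.89237991] [-2.97209703 -1.9813736   9.61503584]
```

View pics/side22.png

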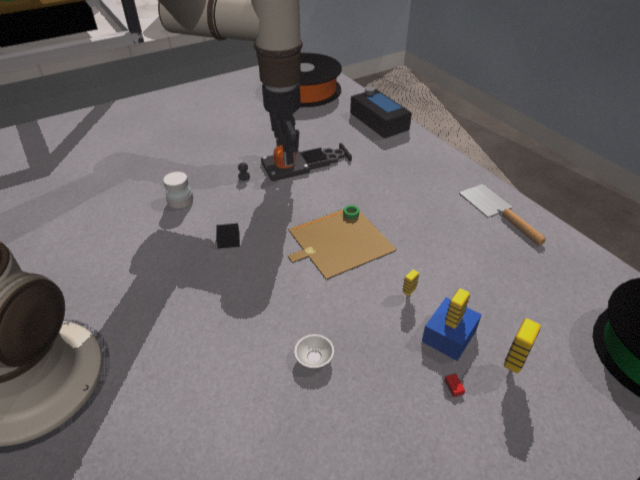

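View pics/top22.png

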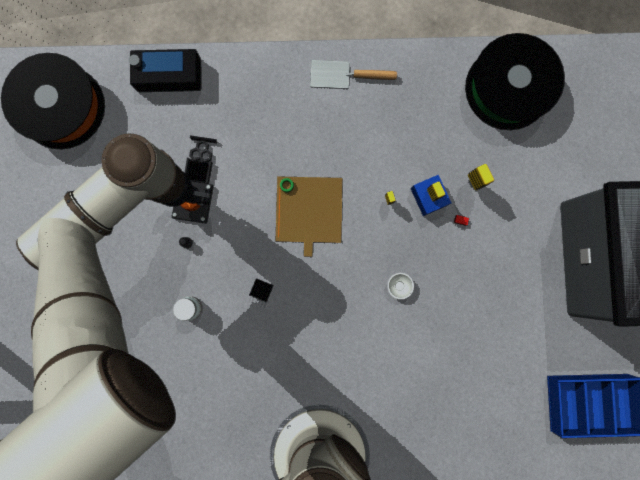

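Run:
```python
from bench import arm
print(arm.job_done()); s=arm.read_state();print(s["clock"],s["position"],s["contact_force"])
```

```text
the job is handed in; nothing more can be done
None
the job is handed in; nothing more can be done
```

I finished the job in the order asked and handed it in at about 30 s on the robot's clock.

- **Screw:** I turned the screw clockwise with the middle-sized driver from the stand until the wrist torque rose to 0.32 N m, against about 0.04 N m of friction. In the top image the slot went from −14.9° to −83.9°. That puts it within about 1° of the 1.3 rad stop if zero lies along the arm, which I assumed.
- **Driver:** It is back upright in its slot with its shoulders on the block. The side image and the final pictures both show this.
- **Cap:** The push rose to about 9 N, dropped away, and the balls then drew the cap down (−8 N on the tool). The cap then met a hard stop at the height I had worked out for fully home, within 0.2 mm. The arm still held it with 9.6 to 11.8 N in the last readings, with a steady height.
- **Bystanders:** They look unmoved when I compare the first and last pictures by eye.

**Disagreements and gaps:**
- The two cameras differed by 2–3 mm in position. I settled that by comparing with the measured tool position.
- A sideways force of about 3 N stayed on the tool during the final press.
- I could not read the force after hand-in.

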